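Refit the bush and collar on the paint mixer's spindle

ROBOT

A 6-joint arm with a two-finger parallel gripper is mounted at the origin on the work surface. World frame = base frame: x ahead of the robot, y to its left, z up, the work surface at z = 0. Lengths are in mm, angles in degrees, forces in N, time in s.
With the tool pointing down it reaches from about 350 to 850 mm from the base axis. Payload 8.1 kg.
Tool frame: the origin (TCP) lies midway between the tips of the shut fingers; the grasp point (between the pads) lies 19 mm behind it; z points along the fingers, y is the line along which they close (so a half turn about z gives the same grasp; the last joint's range is limited). The gripper opens to 93 mm and grips with 3 to 60 N. Pads are 15 mm wide; open, the fingers measure 128 mm over their backs; the gripper's body (75 mm by 188 mm) begins 65 mm behind the grasp point.
Start: joints at [61.112, 7.471, 85.268, -0, 87.261, -4.893], TCP at [243.978, 548.16, 218.635] pointing down, gripper open.
Joint ranges: [-169.43, 169.43], [-51.17, 129.36], [1.28, 143.12], [-76.62, 256.62], [0, 156.53], [-152.29, 152.29]. Speed limits (degrees/s): [136.94, 136.94, 159.86, 180, 180, 180].

INTERFACE

Orientations are given as [roll, pitch, yaw] about the fixed x, y, z axes, in that order (R = Rz(yaw) Ry(pitch) Rx(roll)).
In Python, from plant import manip gives the robot as it stands.
- The arm moves only by the shell command python3 -m pendant 'ROWS'. ROWS is JSON, a list that holds one entry, the list of rows, each a list of 5 numbers: the opening, from -1 (shut) to 1 (fully open), then the shift along the tool's x, y, z normalised to -1 to 1, where 1 is 30 mm, then the turn about the tool's z normalised to -1 to 1, where 1 is 0.08 rad. In form: [[[jaw, x, y, z, yaw], ...]]. A call has 1 to 5 rows; each row shifts and turns the commanded pose from where the row before left it, along the tool's axes as they then stand; what a row does not reach is not made up. A row lasts 1/12 s, in which the tool goes at most 41.7 mm and 7.16 degrees, less where a joint would pass 70% of its speed; a pose out of reach is approached as far as the arm can. A call with a number of a shift or a turn outside -1 to 1 is refused whole. A call with a gripper value outside its range is refused whole. The fingers move at their own pace and stop on an object; the grip force is fixed at half the most. Time passes only in rows, so rows that do not move let the fingers close. It gives the time, the measured TCP pose, the force, the opening and the grip force at its end, in the units of the state.
- manip.read_state(): the state, without advancing time (a new reading comes with each control period).
- manip.capture(name): name is "scene" or "top" or "wrist"; returns a dict with "pixels" (400x640x3 uint8, blue, green, red), "vertical_fov" (degrees; the focal length in pixels is half the picture's height over the tangent of half this angle, whatever the lens; pixels are square), "cx", "cy" (the principal point, pixels), "dist" ([k1, k2, p1, p2, k3] as OpenCV has them; the pictures are not rectified), "R" (3x3) and "t" (3): a world point X has camera coordinates R X + t; the wrist camera has in their place "mount" (4x4, takes a point from camera to tool coordinates, whose origin is the TCP and whose axes are the flange's). Camera axes: x right, y down, z forward; pixel columns grow to the right and rows downward; lengths in mm; the calibration is good to about 2 mm. A picture is of the moment at which its call begins: read the wrist's pose just before it. There is no depth.
- manip.finish_job(): hands the job in; it is judged then, once.
The state is a dict: "time_s": time; "qpos": joint angles; "joint_velocities": joint speeds; "joint_torque": joint torques, N m; "tool_pos": TCP position; "eef_rot": TCP orientation; "force": force on the tool from outside, world axes, zero at the start; "wrist_torque": the same for the moment, N m; "gripper_width": finger opening in mm; "finger_force": force on a finger pad.
Only numpy, scipy, OpenCV 4.12 (cv2) and the standard library are available. Lean on these libraries where they do the work, as an engineer would, in place of code of your own. Each camera call takes 0.05 s, during which the arm holds its last target. There are 200 camera calls.

TASK

Lift the loose black cap off the upright mixer spindle and stand it, the same way up, in the steel cup. Then lower the plain ring (the bush) over the spindle and press it fully home in the housing, and only then lower the flanged collar, flange down, and press it fully home on the bush: both catch on sprung balls and must be pushed past them, without being dropped down the spindle or rammed home. Leave the other things on the bench where they are.

Things in the scene. Friction and masses are not known exactly. Their poses are not given: they have to be found in the camera images.
- stand: Fixed grey round spindle stand. Origin: centre of its underside, z up along the spindle. Foot 116 mm in diameter; steel stepped spindle in the middle: 28 mm in diameter from the seat (25 mm above the bench) up to 51 mm, a 4 mm chamfered shoulder, then 20 mm in diameter up to 90 mm, then a taper to 12 mm at the tip, 101 mm up.
- rim (a point): Centre of the housing's rim, 55 mm above the bench: an open round wall round the spindle, outer diameter 92, inner 74. The bush at home stands only 4 mm above it, so fingers that hold the bush by its sides strike the rim first: let go and press on its top, part-open fingertips on both sides of the spindle (20 mm thick there).
- seat (a point): Point on the spindle's axis on the seat, the housing's inner floor, 25 mm above the bench. The bush is home with its origin here; the collar is home with its origin 34 mm above, on the bush's top.
- tip (a point): Centre of the spindle's tip, 101 mm above the bench, 76 mm above the seat.
- low_balls (a point): Centre of a ring of three sprung brass balls that bulge 4 mm out of the spindle's thick part, 10 mm above the seat. They catch the bush with its underside about 18 mm above the seat; it takes 8 to 22 N down to push it past, then 4 to 8 N of friction all the way home onto a rigid seat.
- high_balls (a point): Centre of three more such balls, bulging 3.5 mm out of the thin part, 44 mm above the seat. They catch the collar about 16 mm above its home; 8 to 22 N pushes it past, then 4 to 8 N all the way home. The bush passes them freely.
- bush: Loose plain aluminium ring, outer diameter 62, bore 31, 34 mm high, about 200 g; origin: centre of its underside, z along its axis, same either way up. Lies flat on the bench.
- collar: Loose aluminium flanged collar, bore 23, 30 mm high, about 130 g: a flange 62 mm in diameter and 8 mm thick at the bottom, and above it a hub 44 mm in diameter and 22 mm high. Origin: centre of the underside of the flange, z up to the hub. Lies flange down on the bench.
- cap: Loose black plastic cap, 40 mm in diameter, 60 mm high, 50 g, set over the spindle tip; a blind bore 25 mm in diameter and 25 mm deep opens downwards. Origin: centre of its lower face (25 mm below the spindle tip at the start), z up to its closed top.
- cup: Fixed open steel cup, 60 mm outer and 52 mm inner diameter, 35 mm high, floor 5 mm thick; origin: centre of its underside.
- cup_in (a point): Centre of the cup's inner floor, 5 mm above the bench.
- tin: Bystander: closed paint tin, 84 mm in diameter, 110 mm high; origin: centre of its underside.
- tin_lid: Bystander: flat steel tin lid, 96 mm in diameter, 7 mm high.
- paddle: Bystander: flat wooden stirring paddle, 200 x 26 x 6 mm, long along its x.
- brush: Bystander: paint brush lying along its x.
- tinter: Bystander: white bottle, 56 mm in diameter, 150 mm high.
- driver: Bystander: screwdriver lying along its x.
Not all that is in view belongs to the job. Leave any purple or red look-alike of the bush alone.

How it is judged:
By the outcome, as a careful person would: the job done as asked, in the order asked, and still so for the second after the job is handed in, with the robot touching nothing.
It also fails if it takes over 72 s, if anything falls off the work surface, if the arm or the gripper's body presses on something with over 40 N, if the wrist force passes 120 N, or if a joint passes its speed limit or range.

## Working session

There is one attempt and no reset: what is moved stays moved. The work goes in short steps, Python scripts to look and compute and a shell command to move; the robot and the scene stay as the last step left them, time stands still between calls to the robot, and variables do not carry over. Pictures are saved under pics/ and viewed, at most 10 in all, crops included, and the job is handed in when it is done.

```bash
mkdir -p pics; ls; python3 - <<'E'
from plant import manip
import cv2,numpy as np
s=manip.read_state(); print(s)
ims=[]
for n in ("scene","top"):
    c=manip.capture(n); cv2.imwrite(f"pics/{n}0.png",c["pixels"]); print(n,c["vertical_fov"],c["cx"],c["cy"],c["dist"],np.round(c["R"],3).tolist(),c["t"])
c=manip.capture("wrist"); print(c["mount"],c["vertical_fov"],c["dist"]);cv2.imwrite("pics/wrist0.png",c["pixels"])
E
```

```text
pics
{'time_s': 0.0, 'qpos': array([ 6.11113531e+01,  7.51415561e+00,  8.53288005e+01, -2.82143689e-04,
        8.72602132e+01, -4.89209772e+00]), 'joint_velocities': array([-0.1058388 , -0.14158716,  0.05127704, -0.00419141,  0.01282411,
        0.11121657]), 'joint_torque': array([ 1.22426547e-03, -5.59841359e+01, -4.91762710e+01,  7.66756595e-02,
        3.52912315e-02, -1.75573341e-04]), 'tool_pos': array([243.71049528, 547.6640357 , 217.60195366]), 'eef_rot': array([-1.79897182e+02, -8.51745409e-03,  1.56003457e+02]), 'force': array([-0.11895041, -0.15522754, -0.86268722]), 'wrist_torque': array([0.03336389, 0.00201493, 0.0146316 ]), 'finger_force': 0.0, 'gripper_width': 92.47957113171014}
scene 52.29212223449443 312.72316311965994 205.6336959690394 [-0.04320497  0.          0.          0.          0.        ] [[-0.456, 0.89, 0.003], [0.717, 0.369, -0.591], [-0.527, -0.268, -0.806]] [ 239.57099834 -328.30216498 1503.02274803]
top 48.47348536106541 328.69005514992614 199.95499181089824 [-0.03957643  0.          0.          0.          0.        ] [[-0.028, -1.0, -0.0], [-0.995, 0.028, -0.1], [0.1, -0.002, -0.995]] [ -15.90304696  562.68433492 1245.63863119]
[[-3.12626044e-05 -9.57255914e-01 -2.89242312e-01  8.08248833e+01]
 [ 9.99999960e-01  5.10394012e-05 -2.77000869e-04  3.68034803e-01]
 [ 2.79923475e-04 -2.89242309e-01  9.57255874e-01 -1.66129279e+02]
 [ 0.00000000e+00  0.00000000e+00  0.00000000e+00  1.00000000e+00]] 70.65922270906778 [-0.0173852  0.         0.         0.         0.       ]
```

View pics/scene0.png

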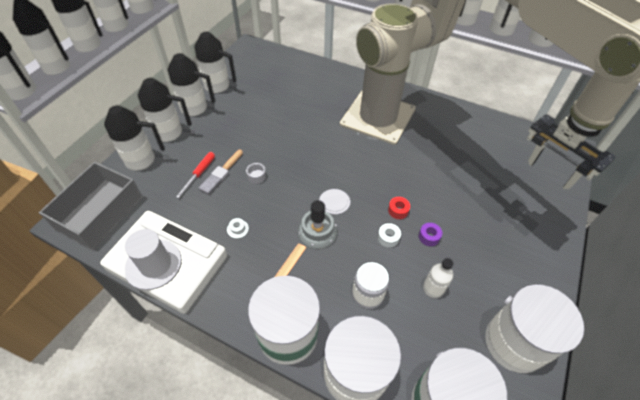

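View pics/top0.png

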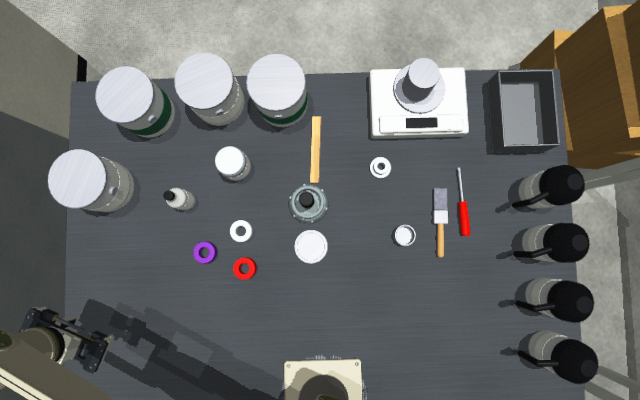

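The scene view shows the stand with its cap at (317,215), bush at (390,235), collar at (237,228) and cup at (256,173). The top view shows the cap top at (307,200), bush (241,231), collar (380,167) and cup (404,235). The purple and red rings lie at (204,252) and (244,268) in the top view.

```bash
cat > h.py <<'E'
from plant import manip
import cv2,numpy as np
from scipy.spatial.transform import Rotation as Ro
def cam(n):
    s=manip.read_state(); c=manip.capture(n); c["K"]=K(c)
    if n=="wrist":
        Rt=Ro.from_euler("xyz",s["eef_rot"],degrees=True).as_matrix(); M=np.array(c["mount"])
        c["Rw"]=Rt@M[:3,:3]; c["o"]=Rt@M[:3,3]+s["tool_pos"]
    else:
        R=np.array(c["R"]); c["Rw"]=R.T; c["o"]=-R.T@np.array(c["t"])
    return c
def K(c):
    f=c["pixels"].shape[0]/2/np.tan(np.radians(c["vertical_fov"]/2))
    return np.array([[f,0,c["cx"]],[0,f,c["cy"]],[0,0,1]])
def ray(c,uv):
    p=cv2.undistortPoints(np.array([[uv]],float),c["K"],np.array(c["dist"]))[0,0]
    d=c["Rw"]@np.array([p[0],p[1],1]); return d/np.linalg.norm(d)
def plane(c,uv,z):
    d=ray(c,uv); return c["o"]+d*(z-c["o"][2])/d[2]
def proj(c,X):
    Rc=c["Rw"].T; p,_=cv2.projectPoints(np.array([X],float),cv2.Rodrigues(Rc)[0],-Rc@c["o"],c["K"],np.array(c["dist"])); return p[0,0]
def tri(obs):
    A=np.zeros((3,3));b=np.zeros(3)
    for c,uv in obs:
        d=ray(c,uv);P=np.eye(3)-np.outer(d,d);A+=P;b+=P@c["o"]
    X=np.linalg.solve(A,b); return X,[float(np.linalg.norm(np.cross(ray(c,u),X-c["o"]))) for c,u in obs]
def delta(X,s=None):  # tool-axis rows units for moving TCP to X
    s=s or manip.read_state(); R=Ro.from_euler("xyz",s["eef_rot"],degrees=True).as_matrix()
    return np.round(R.T@(np.array(X)-s["tool_pos"])/30,3)
def blobs(im,u,v,r,lo,hi,amin=20):
    x0,y0=max(0,u-r),max(0,v-r); g=im[y0:v+r,x0:u+r].astype(int)
    m=((g>=lo)&(g<=hi)).all(2).astype(np.uint8)
    cs,_=cv2.findContours(m,cv2.RETR_EXTERNAL,cv2.CHAIN_APPROX_NONE)
    out=[]
    for k in cs:
        if cv2.contourArea(k)<amin or len(k)<6: continue
        e=cv2.fitEllipse(cv2.convexHull(k)) if len(cv2.convexHull(k))>5 else cv2.minAreaRect(k)
        out.append((round(e[0][0]+x0,1),round(e[0][1]+y0,1),round(e[1][0],1),round(e[1][1],1),cv2.contourArea(k)))
    return sorted(out,key=lambda o:-o[4])[:3]
E
python3 - <<'E'
from h import *
S=cam("scene");T=cam("top")
for n,a,b,lo,hi in [("bush",(390,235),(241,231),170,255),("collar",(237,228),(380,167),170,255),("cup",(256,173),(404,235),150,255),("cap",(317,212),(307,200),0,40)]:
    A=blobs(S["pixels"],*a,16,lo,hi);B=blobs(T["pixels"],*b,16,lo,hi)
    print(n,A,B)
    if A and B:
        X=tri([(S,A[0][:2]),(T,B[0][:2])]);print("  tri",X[0].round(1),np.round(X[1],1), "plane30",plane(S,A[0][:2],30).round(1),plane(T,B[0][:2],30).round(1))
E
```

```text
bush [(389.4, 232.4, 19.3, 22.6, 324.0)] [(240.4, 230.6, 21.5, 21.9, 350.5)]
  tri [480.5 221.9  36.7] [0.9 0.9] plane30 [475.6 222.1  30. ] [481.1 222.3  30. ]
collar [(237.2, 227.9, 20.2, 21.9, 319.0)] [(380.1, 167.0, 20.6, 21.0, 320.5)]
  tri [ 655.5 -183.6   14.3] [0.9 0.9] plane30 [ 662.7 -175.    30. ] [ 653.3 -182.5   30. ]
cup [(255.2, 169.7, 15.0, 19.2, 208.0)] [(404.9, 234.8, 20.5, 21.2, 321.5)]
  tri [ 455.6 -242.9   39.1] [1.1 1.1] plane30 [ 448.9 -247.    30. ] [ 456.3 -245.4   30. ]
cap [] [(307.6, 202.0, 10.1, 12.3, 20.0)]
```

```bash
python3 - <<'E'
import cv2,numpy as np
a=cv2.imread("pics/scene0.png")[140:265,190:450];b=cv2.imread("pics/top0.png")[140:265,180:440]
f=lambda i:cv2.resize(i,None,fx=2.3,fy=2.3,interpolation=cv2.INTER_CUBIC)
cv2.imwrite("pics/crops0.png",np.vstack([f(a),f(b)]))
E
```

```text
(no output)
```

View pics/crops0.png

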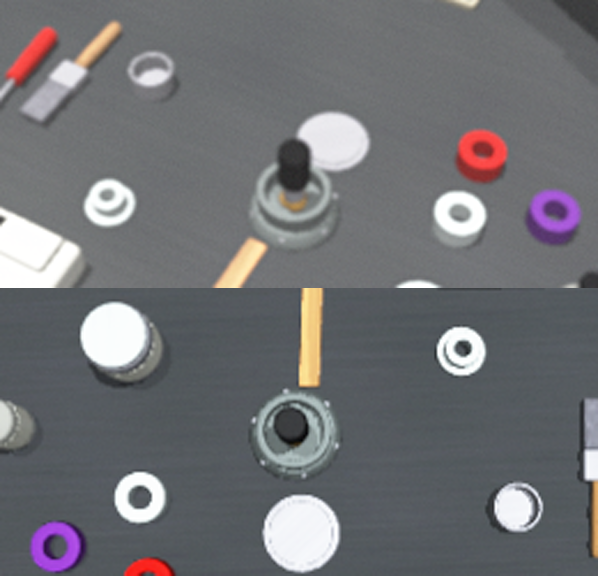

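The crop shows the cap's top centre at about (317.4,204.3) in scene and (306.5,199.8) in top. The bush, collar and cup are clearly separated from their neighbours. Next I work out the move over the cap for a close wrist view.

```bash
python3 - <<'E'
from h import *
S=cam("scene");T=cam("top")
X=tri([(S,(317.4,204.3)),(T,(306.5,199.8))]);print(X)
print(delta([X[0][0],X[0][1],230]), manip.read_state()["eef_rot"])
E
```

```text
(array([552.82715993,  27.30671982, 138.0407407 ]), [0.49575363577128506, 0.49575363577134995])
[-16.466 -11.67   -0.384] [-1.79973581e+02 -3.01223063e-03  1.56004515e+02]
```

```bash
python3 -m pendant '[[[1,0,0,-0.3,-1],[1,0,0,0,-1],[1,0,0,0,-1],[1,0,0,0,-1],[1,0,0,0,-1]]]'
python3 -m pendant '[[[1,0,-0.5,0,-0.24],[1,-0.6,-1,0,0],[1,-0.6,-1,0,0],[1,-0.6,-1,0,0],[1,-0.6,-1,0,0]]]'
python3 -m pendant '[[[1,-0.6,-1,0,0],[1,-0.6,-1,0,0],[1,-0.6,-1,0,0],[1,-0.6,-1,0,0],[1,-0.6,-1,0,0]]]'
python3 -m pendant '[[[1,-0.6,-1,0,0],[1,-0.6,-1,0,0],[1,-0.6,-1,0,0],[1,-0.6,-1,0,0],[1,-0.6,-1,0,0]]]'
python3 -m pendant '[[[1,-0.6,-1,0,0],[1,-0.6,-1,0,0],[1,-0.6,-0.5,0,0],[1,0,0,0,0],[1,0,0,0,0]]]'
python3 - <<'E'
from h import *
print(delta([553,27,230]),manip.read_state()["eef_rot"])
E
```

```text
time_s: 0.77
tool_pos: [244.0, 548.2, 227.7]
eef_rot: [180.0, -0.0, 179.2]
force: [-0.0, -0.2, 0.5]
gripper_width: 92.8
finger_force: 0.0
time_s: 1.18
tool_pos: [316.1, 411.9, 227.6]
eef_rot: [180.0, 0.0, -179.9]
force: [0.3, 0.4, 0.8]
gripper_width: 92.8
finger_force: 0.0
time_s: 1.6
tool_pos: [406.4, 261.7, 227.9]
eef_rot: [180.0, 0.0, -180.0]
force: [0.0, 0.1, -0.0]
gripper_width: 93.2
finger_force: 0.0
time_s: 2.02
tool_pos: [496.5, 111.6, 227.9]
eef_rot: [180.0, 0.0, -180.0]
force: [0.6, 0.6, 0.1]
gripper_width: 93.1
finger_force: 0.0
time_s: 2.43
tool_pos: [550.1, 37.4, 227.3]
eef_rot: [180.0, -0.0, 179.9]
force: [-0.4, 0.0, 0.8]
gripper_width: 93.2
finger_force: 0.0
[-0.096 -0.345 -0.091] [ 1.79986634e+02 -4.57520556e-02  1.79892106e+02]
```

```bash
python3 - <<'E'
from h import *
c=cam("wrist");cv2.imwrite("pics/w1.png",c["pixels"]);print(proj(c,[553,27,136]),proj(c,[553,27,55]))
np.save("w1.npy",np.vstack([c["Rw"],c["o"]]))
E
```

```text
[308.53788536 202.9776047 ] [311.04827847 182.74430794]
```

View pics/w1.png

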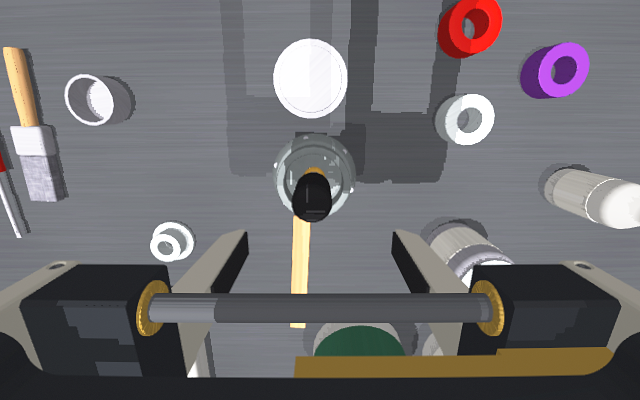

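The wrist view shows the cap top at about (312,202), housing round (315,178), bush (470,120), collar (170,241) and cup (90,98). All are clear of the fingers. Now I refine the cap and the rest.

```bash
cat >> h.py <<'E'
def mask(im,u,v,r,lo,hi):
    m=np.zeros(im.shape[:2],np.uint8); k=cv2.inRange(im,np.array(lo),np.array(hi)); m[max(0,v-r):v+r,max(0,u-r):u+r]=k[max(0,v-r):v+r,max(0,u-r):u+r]
    cs,_=cv2.findContours(m,cv2.RETR_EXTERNAL,cv2.CHAIN_APPROX_NONE); return max(cs,key=cv2.contourArea)[:,0,:].astype(float)
def circ(P):
    A=np.c_[2*P,np.ones(len(P))]; s=np.linalg.lstsq(A,(P**2).sum(1),rcond=None)[0]; return s[:2],np.sqrt(s[2]+s[:2]@s[:2])
def circz(c,P,z):  # contour px -> world circle on plane z
    return circ(np.array([plane(c,p,z)[:2] for p in P]))
E
python3 - <<'E'
from h import *
c=cam("wrist"); im=c["pixels"]
P=mask(im,312,195,40,[0]*3,[60]*3); print(P.min(0),P.max(0))
Q=P[P[:,1]>203]; 
for z in (130,136,142): print("cap",z,circz(c,Q,z))
for n,(u,v),lo in [("bush",(468,120),[165]*3),("cup",(95,98),[150]*3),("collar",(170,241),[150]*3)]:
    P=mask(im,u,v,45,lo,[255]*3); e=cv2.fitEllipse(P.astype(np.float32)); print(n,P.min(0),P.max(0),np.round(e[0],1),np.round(e[1],1),plane(c,e[0],32).round(1))
# grey housing contour values
print(im[178,270:360:3].mean(1).round())
print(im[130:230:3,270].mean(1).round())
E
```

```text
[291. 173.] [330. 221.]
cap 130 (array([554.58626611,  29.56569679]), np.float64(19.16254795357102))
cap 136 (array([552.64095274,  29.77452848]), np.float64(18.72627904634866))
cap 142 (array([550.69563936,  29.98336018]), np.float64(18.290010139118777))
bush [444.  94.] [493. 145.] [468.5 119.7] [46.  53.2] [477.5 223.6  32. ]
cup [64. 74.] [112. 125.] [87.9 99.5] [43.9 54.9] [ 452.7 -246.    32. ]
collar [149. 222.] [192. 261.] [170.3 242. ] [39.2 42.9] [ 644.2 -172.6   32. ]
[127. 141. 178. 204. 191.  98. 110. 131. 111. 115.  29.  25.  26.  25.
  25.  25.  25.  24.  51. 131. 129. 130. 115. 116. 102. 113. 111.  98.
 102.  83.]
[111. 113. 117. 116. 111. 112. 114. 115. 115. 115. 114. 113. 115. 113.
 120. 129. 127. 128. 129. 129. 132. 128. 127. 130. 130. 131. 129. 130.
 129. 130. 131. 128. 131. 127.]
```

```bash
python3 - <<'E'
import cv2
im=cv2.imread("pics/w1.png")[125:230,255:375]
cv2.imwrite("pics/w1c.png",cv2.resize(im,None,fx=5,fy=5,interpolation=cv2.INTER_CUBIC))
E
```

```text
(no output)
```

View pics/w1c.png

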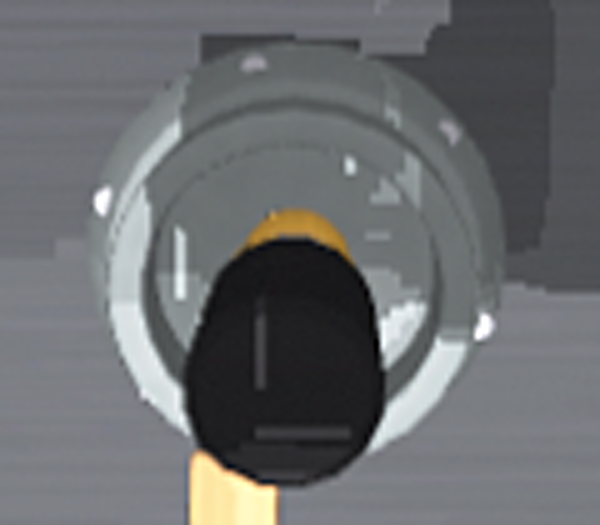

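The crop shows the black cap hanging over the spindle with its closed top towards the bottom of the picture. The housing's inner ring is centred at about column 313 of the full image, in line with the cap. I'll grasp the cap near its top, with the tips at z≈112.

```bash
python3 -m pendant '[[[1,-0.09,-0.25,0.8,0],[1,0,0,1,0],[1,0,0,1,0],[1,0,0,0.8,0],[1,0,0,0.24,0]]]'
python3 -m pendant '[[[-1,0,0,0,0],[-1,0,0,0,0],[-1,0,0,0,0],[-1,0,0,0,0],[-1,0,0,0,0]]]'
python3 -m pendant '[[[-1,0,0,0,0],[-1,0,0,0,0],[-1,0,0,0,0],[-1,0,0,0,0]]]'
```

```text
time_s: 2.95
tool_pos: [549.1, 32.2, 108.0]
eef_rot: [180.0, -0.4, -179.9]
force: [-0.7, -0.2, -0.5]
gripper_width: 93.2
finger_force: 0.0
time_s: 3.37
tool_pos: [553.8, 30.9, 114.3]
eef_rot: [-180.0, 0.2, -180.0]
force: [0.1, -0.3, 0.8]
gripper_width: 64.2
finger_force: 0.0
time_s: 3.7
tool_pos: [552.7, 30.7, 112.6]
eef_rot: [-180.0, 0.0, -180.0]
force: [-0.5, 0.1, 1.4]
gripper_width: 39.3
finger_force: 30.0
```

```bash
python3 -m pendant '[[[-1,0,0,-0.4,0],[-1,0,0,-0.8,0],[-1,0,0,-1,0],[-1,0,0,-0.8,0],[-1,0,0,0,0]]]'
python3 -m pendant '[[[-1,0.35,-0.9,0,0],[-1,0.35,-1,0,0],[-1,0.35,-1,0,0],[-1,0.35,-1,0,0],[-1,0.35,-1,0,0]]]'
python3 -m pendant '[[[-1,0.35,-1,0,0],[-1,0.35,-1,0,0],[-1,0.35,-1,0,0],[-1,0.1,-0.3,0,0],[-1,0,0,0,0]]]'
python3 -m pendant '[[[-1,0,0,0,0],[-1,0,0,0,0]]]'
python3 - <<'E'
from h import *
c=cam("wrist");im=c["pixels"];cv2.imwrite("pics/w2.png",im);print(manip.read_state()["tool_pos"],c["o"],proj(c,[454,-245.5,35]),proj(c,[454,-245.5,5]))
E
```

```text
time_s: 4.12
tool_pos: [555.7, 30.7, 209.8]
eef_rot: [-180.0, 0.5, -180.0]
force: [0.6, -0.4, 0.2]
gripper_width: 38.9
finger_force: 30.0
time_s: 4.53
tool_pos: [499.3, -117.3, 202.7]
eef_rot: [180.0, -0.0, -179.9]
force: [1.2, 0.1, -1.0]
gripper_width: 39.5
finger_force: 30.0
time_s: 4.95
tool_pos: [464.8, -217.3, 202.6]
eef_rot: [-180.0, -0.0, 179.8]
force: [-0.7, 0.3, -0.3]
gripper_width: 39.2
finger_force: 30.0
time_s: 5.12
tool_pos: [466.1, -214.2, 202.4]
eef_rot: [180.0, 0.0, -179.9]
force: [0.9, 0.1, 0.1]
gripper_width: 39.3
finger_force: 30.0
[ 466.16231764 -213.98975127  202.426367  ] [ 385.40420567 -213.86431452  368.55782521] [293.30363099 171.49588788] [295.36293219 166.84592177]
```

View pics/w2.png

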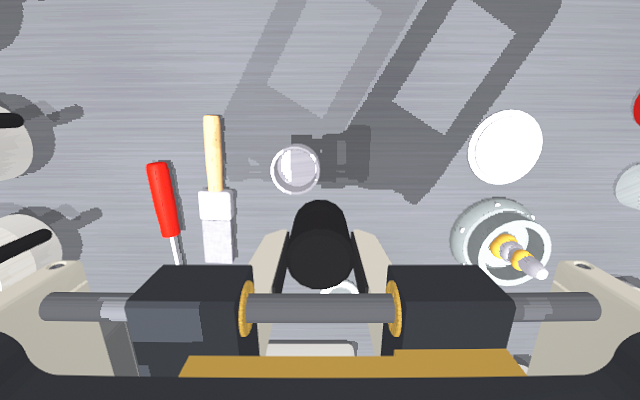

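The wrist view shows the held cap at rows 200–290, the cup rim as a ring centred near (295,169), and the bared spindle with its tip near (538,270).

```bash
python3 - <<'E'
from h import *
c=cam("wrist");im=c["pixels"];g=cv2.cvtColor(im,cv2.COLOR_BGR2GRAY)
s=g[130:205,255:335]; h=cv2.HoughCircles(cv2.resize(cv2.GaussianBlur(s,(3,3),0),None,fx=4,fy=4,interpolation=cv2.INTER_CUBIC),cv2.HOUGH_GRADIENT,1.5,300,param1=120,param2=30,minRadius=80,maxRadius=115)
print(h)
print(g[169,260:335].tolist()); print(g[135:205,295].tolist())
if h is not None:
    u=h[0,0,:2]/4+[255,130]-0.375; print(u,plane(c,u,35),h[0,0,2]/4/c["K"][0,0]*np.dot(plane(c,u,35)-c["o"],c["Rw"][:,2]))
T=np.array([538,270]);print("tip",plane(c,T,101), "earlier 552.7,29.8")
# radial edges
T=cam("top");S=cam("scene")
P=mask(S["pixels"],255,172,16,[120]*3,[255]*3);
E
```

```text
[[[159.75 159.75  99.2 ]]]
[156, 157, 156, 157, 156, 156, 156, 156, 155, 149, 250, 255, 255, 242, 154, 146, 146, 187, 210, 211, 207, 255, 255, 255, 255, 255, 255, 255, 255, 255, 242, 209, 210, 210, 210, 210, 210, 209, 209, 208, 209, 209, 209, 208, 209, 209, 209, 210, 209, 209, 208, 209, 207, 206, 203, 255, 246, 205, 210, 161, 105, 96, 97, 97, 98, 99, 98, 99, 99, 98, 100, 99, 100, 99, 98]
[94, 97, 99, 98, 97, 99, 97, 94, 126, 167, 160, 187, 227, 217, 196, 198, 211, 212, 206, 204, 207, 208, 210, 212, 215, 216, 214, 210, 207, 206, 209, 210, 209, 210, 210, 209, 209, 207, 206, 207, 207, 206, 209, 214, 214, 213, 214, 211, 207, 209, 204, 176, 163, 168, 169, 164, 174, 205, 216, 198, 185, 181, 178, 180, 180, 182, 185, 185, 184, 180]
[294.5625 169.5625] [ 451.76985476 -243.79708351   35.        ] 29.74767656683801
tip [548.77228563  24.08371354 101.        ] earlier 552.7,29.8
```

```bash
cat >> h.py <<'E'
def edgefit(g,u,v,r0,r1,n=72,first=True):
    """outermost strong radial edge round (u,v) -> ellipse centre"""
    g=cv2.GaussianBlur(g,(3,3),0).astype(np.float32); pts=[]
    rs=np.arange(r1,r0,-0.25,dtype=np.float32)
    for a in np.linspace(0,2*np.pi,n,endpoint=False):
        x=(u+rs*np.cos(a)).astype(np.float32)[None];y=(v+rs*np.sin(a)).astype(np.float32)[None]
        d=np.abs(np.gradient(cv2.remap(g,x,y,cv2.INTER_LINEAR)[0])); i=int(d.argmax())
        if d[i]>2: pts.append((x[0,i],y[0,i]))
    P=np.array(pts,np.float32)
    for _ in range(3):
        e=cv2.fitEllipseDirect(P); c0=np.array(e[0]);t=np.radians(e[2]);q=(P-c0)@np.array([[np.cos(t),-np.sin(t)],[np.sin(t),np.cos(t)]])
        k=np.abs(np.hypot(q[:,0]/e[1][0]*2,q[:,1]/e[1][1]*2)-1); P=P[k<=max(0.04,np.quantile(k,.8))]
    return np.array(e[0]),np.array(e[1]),len(P)
E
python3 - <<'E'
from h import *
c2=cam("wrist");g2=cv2.cvtColor(c2["pixels"],cv2.COLOR_BGR2GRAY)
c1=dict(c2);w=np.load("w1.npy");c1["Rw"]=w[:3];c1["o"]=w[3];i1=cv2.imread("pics/w1.png");g1=cv2.cvtColor(i1,cv2.COLOR_BGR2GRAY)
a=edgefit(g2,294.6,169,20,30);b=edgefit(g1,89,99,18,32)
print(a,b); print("cup tri",tri([(c2,a[0]),(c1,b[0])]),plane(c2,a[0],35),plane(c1,b[0],35))
T=cam("top");S=cam("scene");gt=cv2.cvtColor(T["pixels"],cv2.COLOR_BGR2GRAY);gs=cv2.cvtColor(S["pixels"],cv2.COLOR_BGR2GRAY)
t=edgefit(gt,404,235,8,13);s=edgefit(gs,255.5,170,6,13);print(t,s,plane(T,t[0],35),plane(S,s[0],35))
E
```

```text
(array([295.96984863, 167.27250671]), array([47.07357407, 48.22974396]), 45) (array([90.42811584, 99.64961243]), array([40.88102341, 50.12885666]), 55)
cup tri (array([ 451.35279466, -243.17906553,   31.50146705]), [1.7635797116067788, 1.7635797116067014]) [ 448.98414617 -242.2937555    35.        ] [ 453.13180481 -241.28974086   35.        ]
(array([403.29302979, 235.25956726]), array([15.38603115, 23.58019066]), 27) (array([255.71685791, 172.34129333]), array([18.39777756, 21.94750404]), 33) [ 455.00921343 -239.93392552   35.        ] [ 461.08843736 -236.81176863   35.        ]
```

```bash
python3 -m pendant '[[[-1,0.46,-1,0,0],[-1,0,0,1,0],[-1,0,0,1,0],[-1,0,0,1,0],[-1,0,0,0.9,0]]]'
python3 -m pendant '[[[-1,0,0,0,0],[-1,0,0,0,0],[-1,0,0,0,0]]]'
python3 - <<'E'
from h import *
s=manip.read_state();print(s["tool_pos"]);c=cam("wrist");im=c["pixels"];print(c["cx"],c["cy"])
S=cam("scene")["pixels"][130:210,215:305];a=cv2.resize(im[120:330,220:420],None,fx=2,fy=2);b=cv2.resize(S,None,fx=4,fy=4,interpolation=cv2.INTER_CUBIC)
o=np.zeros((420,760,3),np.uint8);o[:,:400]=a;o[:320,400:]=b;cv2.imwrite("pics/w3.png",o)
print(proj(c,[452.3,-244,35]))
E
```

```text
time_s: 5.88
tool_pos: [451.6, -245.1, 83.9]
eef_rot: [180.0, -0.0, -180.0]
force: [-0.8, -0.7, 0.1]
gripper_width: 39.5
finger_force: 30.0
time_s: 6.13
tool_pos: [452.8, -245.7, 87.2]
eef_rot: [-179.9, 0.1, -180.0]
force: [0.1, -1.8, -0.4]
gripper_width: 39.5
finger_force: 30.0
[ 452.82040147 -245.67891785   87.16735794]
319.67738973047284 197.10530828237052
[321.37149768 213.55726763]
```

View pics/w3.png

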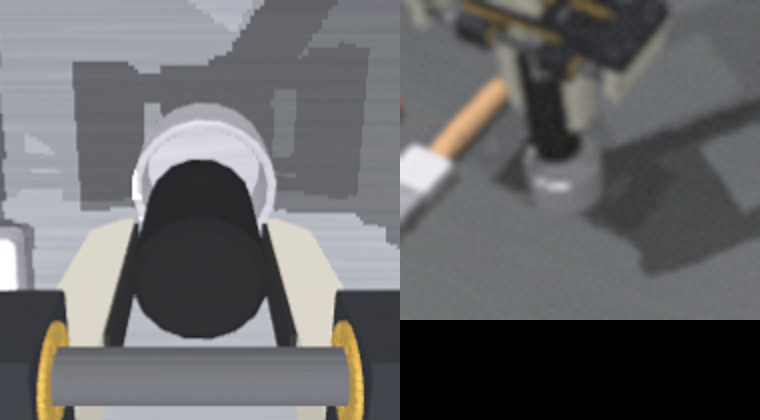

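The combined picture shows the cap centred just above the cup. The rim spans crop columns 132–276 (centre 322 in full pixels), and its near edge is at crop row 120 (full row 180). I'll check the X of that edge.

```bash
python3 - <<'E'
from h import *
c=cam("wrist");print(plane(c,(321.5,180),35),plane(c,(286,214),35),plane(c,(358,214),35))
E
```

```text
[ 424.97701337 -244.55452862   35.        ] [ 453.87953419 -273.84271659   35.        ] [ 453.78094062 -214.31744895   35.        ]
```

```bash
python3 -m pendant '[[[-1,-0.045,0.055,0,0],[-1,0,0,0.5,0],[-1,0,0,0.4,0],[-1,0,0,0.2,0],[-1,0,0,0,0]]]'
python3 -m pendant '[[[-1,0,0,0.15,0],[-1,0,0,0.1,0],[-1,0,0,0.05,0],[-1,0,0,0.05,0],[-1,0,0,0,0]]]'
```

```text
time_s: 6.7
tool_pos: [452.0, -242.7, 50.5]
eef_rot: [179.9, -0.2, -180.0]
force: [0.8, -0.8, -0.5]
gripper_width: 39.2
finger_force: 30.0
time_s: 7.12
tool_pos: [453.2, -243.6, 41.8]
eef_rot: [180.0, -0.0, -180.0]
force: [0.0, -0.1, -0.3]
gripper_width: 39.3
finger_force: 30.0
```

```bash
python3 -m pendant '[[[-1,0,0,0.02,0],[-1,0,0,0.02,0],[-1,0,0,0,0]]]'
```

```text
time_s: 7.37
tool_pos: [453.6, -243.8, 41.6]
eef_rot: [-180.0, 0.0, -180.0]
force: [-3.1, 1.6, 4.9]
gripper_width: 39.2
finger_force: 30.0
```

```bash
python3 -m pendant '[[[1,0,0,0,0],[1,0,0,0,0],[1,0,0,0,0],[1,0,0,0,0],[1,0,0,-0.2,0]]]'
python3 -m pendant '[[[1,0,0,-1,0],[1,0,0,-1,0],[1,0,0,-1,0],[1,0,0,-1,0],[1,0,0,-1,0]]]'
python3 -m pendant '[[[1,0,0,-1,0],[1,-0.35,1,0,0],[1,-0.35,1,0,0],[1,-0.35,1,0,0],[1,-0.35,1,0,0]]]'
python3 -m pendant '[[[1,-0.35,1,0,0],[1,-0.35,1,0,0],[1,-0.35,1,0,0],[1,-0.35,1,0,0],[1,-0.35,1,0,0]]]'
python3 -m pendant '[[[1,0,0,0,0],[1,0,0,0,0],[1,0,0,0,0]]]'
python3 - <<'E'
from h import *
c=cam("wrist");im=c["pixels"];cv2.imwrite("pics/w4.png",im);np.save("w4.npy",np.vstack([c["Rw"],c["o"]]))
S=cam("scene")["pixels"];T=cam("top")["pixels"]
o=np.zeros((540,780,3),np.uint8);o[:,:520]=cv2.resize(im[120:255,255:385],(520,540),interpolation=cv2.INTER_CUBIC)
o[:260,520:]=cv2.resize(S[140:205,225:290],(260,260),interpolation=cv2.INTER_CUBIC);o[260:520,520:]=cv2.resize(T[200:265,370:435],(260,260),interpolation=cv2.INTER_CUBIC)
cv2.imwrite("pics/v4.png",o);print(manip.read_state()["tool_pos"],proj(c,[553,29.8,101]),proj(c,[553,29.8,55]))
E
```

```text
time_s: 7.78
tool_pos: [452.4, -243.0, 45.7]
eef_rot: [179.9, -0.1, -180.0]
force: [0.2, -0.4, 0.2]
gripper_width: 68.2
finger_force: 0.0
time_s: 8.2
tool_pos: [453.1, -243.4, 198.7]
eef_rot: [-180.0, 0.0, -180.0]
force: [-0.1, -0.2, -1.2]
gripper_width: 92.5
finger_force: 0.0
time_s: 8.62
tool_pos: [495.5, -122.5, 227.6]
eef_rot: [-180.0, 0.1, 180.0]
force: [-0.4, 0.6, -0.5]
gripper_width: 93.3
finger_force: 0.0
time_s: 9.03
tool_pos: [547.9, 28.0, 227.3]
eef_rot: [-180.0, 0.0, -180.0]
force: [0.2, -0.6, 0.6]
gripper_width: 93.0
finger_force: 0.0
time_s: 9.28
tool_pos: [547.5, 26.1, 226.9]
eef_rot: [-180.0, -0.0, -179.9]
force: [-0.3, -0.9, -0.1]
gripper_width: 93.2
finger_force: 0.0
[547.45970845  25.223652   226.89092477] [322.86147704 195.37889093] [322.5027967 184.8406864]
```

View pics/v4.png

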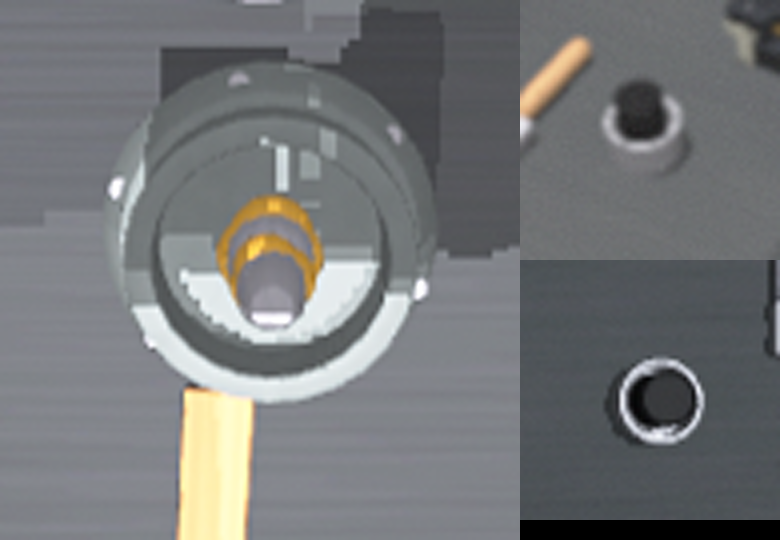

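The picture shows the cap standing upright in the cup, and the bare stepped spindle with its tip face near full pixel (322.5,196.5). Now a numeric spindle fit.

```bash
python3 - <<'E'
from h import *
c=cam("wrist");g=cv2.cvtColor(c["pixels"],cv2.COLOR_BGR2GRAY)
for r0,r1 in ((26,34),(34,41),(41,48)):
    a=edgefit(g,322.3,182,r0,r1);print(r0,a,[plane(c,a[0],z).round(1)[:2].tolist() for z in (25,55)])
for r in range(186,206,2): print(r,g[r,308:338].tolist())
print(g[182:206,322].tolist())
c2=cv2.imread("pics/w2.png",0)
for r in range(258,284,3): print(r,c2[r,515:560].tolist())
E
```

```text
26 (array([322.24551392, 181.08462524]), array([62.19172287, 65.99700165]), 41) [[555.5, 28.8], [548.3, 28.6]]
34 (array([323.04675293, 182.93016052]), array([73.62469482, 74.67176056]), 49) [[558.1, 29.9], [550.6, 29.6]]
41 (array([322.2923584 , 180.56643677]), array([83.84445953, 91.71077728]), 28) [[554.8, 28.9], [547.6, 28.7]]
186 [152, 154, 145, 159, 140, 122, 130, 140, 131, 127, 122, 124, 125, 126, 128, 126, 127, 126, 125, 124, 121, 118, 126, 144, 144, 132, 144, 143, 219, 239]
188 [196, 197, 193, 160, 143, 116, 129, 129, 122, 121, 125, 126, 128, 128, 131, 132, 132, 130, 129, 128, 125, 122, 118, 132, 145, 140, 130, 193, 236, 237]
190 [234, 234, 235, 216, 169, 134, 136, 119, 118, 125, 128, 129, 131, 132, 136, 135, 135, 132, 130, 131, 128, 124, 119, 118, 155, 148, 157, 235, 237, 235]
192 [234, 232, 232, 234, 238, 188, 138, 117, 119, 124, 129, 132, 137, 149, 151, 156, 156, 155, 146, 137, 129, 126, 121, 112, 161, 154, 224, 237, 236, 235]
194 [233, 232, 233, 234, 236, 216, 160, 118, 117, 122, 129, 152, 157, 155, 152, 157, 158, 157, 156, 156, 151, 129, 120, 111, 134, 210, 236, 237, 23
[... 2270 characters left out ...]
 182, 182]
276 [128, 127, 129, 130, 128, 128, 126, 133, 176, 215, 250, 255, 254, 254, 248, 233, 220, 221, 207, 220, 223, 248, 255, 255, 255, 255, 255, 255, 255, 255, 255, 255, 204, 171, 175, 176, 176, 175, 175, 181, 182, 182, 183, 181, 182]
279 [199, 227, 245, 254, 255, 254, 254, 253, 252, 252, 252, 253, 254, 251, 245, 207, 171, 174, 175, 176, 174, 173, 170, 191, 246, 255, 255, 254, 245, 195, 171, 173, 175, 176, 177, 176, 175, 176, 177, 179, 181, 181, 182, 182, 182]
282 [252, 252, 252, 253, 253, 254, 251, 252, 248, 213, 171, 173, 175, 176, 176, 177, 177, 178, 176, 177, 177, 176, 176, 175, 174, 175, 175, 175, 175, 175, 175, 174, 175, 175, 174, 174, 174, 178, 197, 213, 219, 214, 203, 191, 180]
```

```bash
python3 - <<'E'
from h import *
c=cam("wrist");c2=dict(c)
t=np.array([466.1623,-213.98975,202.426]);c2["o"]=np.array([385.404,-213.864,368.558]) # w2 pose, same orientation
print(plane(c,(323.2,196.5),101),plane(c2,(541.8,274.5),101));print(tri([(c,(323.2,196.5)),(c2,(541.8,274.5))]))
w=np.load("w1.npy");c1=dict(c);c1["Rw"]=w[:3];c1["o"]=w[3];g1=cv2.imread("pics/w1.png",0);g4=cv2.imread("pics/w4.png",0)
S=cam("scene");T=cam("top");gs=cv2.cvtColor(S["pixels"],cv2.COLOR_BGR2GRAY);gt=cv2.cvtColor(T["pixels"],cv2.COLOR_BGR2GRAY)
im4=cv2.imread("pics/w4.png")
def bl(im,u,v,r):
    P=mask(im,u,v,r,[165]*3,[255]*3); return cv2.fitEllipse(cv2.convexHull(P.astype(np.float32)))[0]
i1=cv2.imread("pics/w1.png"); 
a=bl(i1,468,120,45);print("bush w1",a,plane(c1,a,34))
g=g4;p=proj(c,[478,223,34]);q=proj(c,[655,-183,8]);print(p,q)
b=bl(im4,int(p[0]),int(p[1]),40);print("bush w4",b,plane(c,b,34))
E
```

```text
[554.33335815  29.31570389 101.        ] [554.91539305  28.67560943 101.        ]
(array([554.85880626,  29.19833476, 100.46226314]), [0.3706102764655819, 0.37061027646554956])
bush w1 (469.3160705566406, 119.04619598388672) [477.49544363 222.59374743  34.        ]
[479.28029341 121.69547744] [181.45428068 242.91413284]
bush w4 (478.39794921875, 121.77742767333984) [478.10253834 221.91281746  34.        ]
```

```bash
python3 -m pendant '[[[1,0.35,0.97,0,0],[1,0.35,1,0,0],[1,0.35,1,0,0],[1,0.35,1,0,0],[1,0.35,1,0,0]]]'
python3 -m pendant '[[[1,0.35,1,0.6,0],[1,0.22,0.6,1,0],[1,0,0,1,0],[1,0,0,0.6,0],[1,0,0,0,0]]]'
python3 -m pendant '[[[1,0,0,0,0],[1,0,0,0,0]]]'
python3 - <<'E'
from h import *
c=cam("wrist");im=c["pixels"];s=manip.read_state();print(s["tool_pos"]);p=proj(c,[478,222,34]);print(p)
P=mask(im,int(p[0]),int(p[1]),60,[165]*3,[255]*3);e=cv2.fitEllipse(cv2.convexHull(P.astype(np.float32)));print(P.min(0),P.max(0),e,plane(c,e[0],34))
w=np.load("w4.npy");c4=dict(c);c4["Rw"]=w[:3];c4["o"]=w[3];X=tri([(c,e[0]),(c4,(478.4,121.8))]);print(X)
cv2.imwrite("pics/w5.png",im)
print(delta([X[0][0],X[0][1],13.5]))
E
```

```text
time_s: 10.05
tool_pos: [494.5, 176.3, 226.9]
eef_rot: [180.0, 0.0, 180.0]
force: [0.5, 0.1, -0.3]
gripper_width: 92.9
finger_force: 0.0
time_s: 10.47
tool_pos: [474.6, 222.6, 125.8]
eef_rot: [-179.8, -0.4, -179.9]
force: [-0.6, -1.0, -1.0]
gripper_width: 92.7
finger_force: 0.0
time_s: 10.63
tool_pos: [479.0, 223.5, 132.4]
eef_rot: [180.0, 0.1, 180.0]
force: [0.4, 0.5, 0.6]
gripper_width: 92.8
finger_force: 0.0
[479.47810799 223.56933387 132.94246014]
[317.80784034 196.69211564]
[257. 161.] [376. 253.] ((317.09759521484375, 214.56246948242188), (103.0716552734375, 131.20941162109375), 96.30418395996094) [496.63445258 221.24992587  34.        ]
(array([483.13150285, 217.7304707 ,  51.85502648]), [7.413320097050995, 7.4133200970509625])
[-0.11  -0.199  3.982]
```

View pics/w5.png

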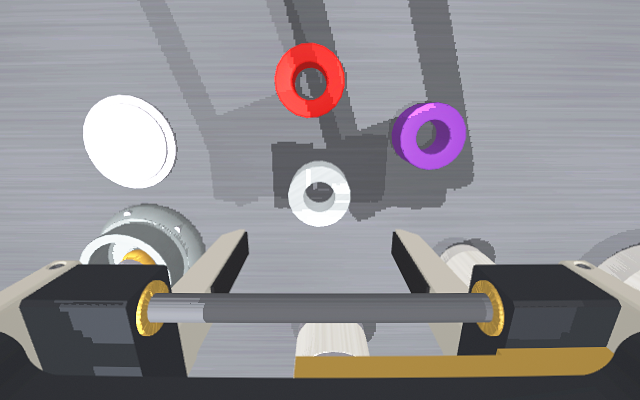

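The picture shows the bush face centred near (319,196), between the open fingers and clear of the red and purple rings. I'll descend and grip it, with the tips at z≈13.5.

```bash
python3 -m pendant '[[[1,0.04,-0.025,1,0],[1,0,0,1,0],[1,0,0,1,0],[1,0,0,0.7,0],[1,0,0,0.15,0]]]'
python3 -m pendant '[[[1,0,0,0.1,0],[1,0,0,0.04,0],[1,0,0,0,0],[1,0,0,0,0]]]'
```

```text
time_s: 11.1
tool_pos: [475.4, 221.8, 12.9]
eef_rot: [-179.9, -0.2, 180.0]
force: [-0.6, 0.7, 0.1]
gripper_width: 93.0
finger_force: 0.0
time_s: 11.43
tool_pos: [478.5, 223.3, 13.1]
eef_rot: [179.9, 0.2, -180.0]
force: [-0.1, 0.8, 0.7]
gripper_width: 92.9
finger_force: 0.0
```

```bash
python3 -m pendant '[[[-1,0.01,0,0,0],[-1,0,0,0,0],[-1,0,0,0,0],[-1,0,0,0,0],[-1,0,0,0,0]]]'
python3 -m pendant '[[[-1,0,0,0,0],[-1,0,0,0,0]]]'
python3 -m pendant '[[[-1,0,0,-0.4,0],[-1,0,0,-1,0],[-1,0,0,-1,0],[-1,0,0,-1,0],[-1,0,0,-1,0]]]'
python3 -m pendant '[[[-1,0,0,-0.6,0],[-1,0,0,0,0],[-1,0,0,0,0],[-1,0,0,0,0]]]'
python3 - <<'E'
from h import *
c=cam("wrist");im=c["pixels"];s=manip.read_state();print(s["tool_pos"],s["gripper_width"]);cv2.imwrite("pics/w6.png",im)
X=s["tool_pos"]; p=proj(c,[X[0],X[1],X[2]+20.5]);print("expected centre",p)
g=cv2.cvtColor(im,cv2.COLOR_BGR2GRAY)
r=int(p[1]);print(g[r-70:r+70:2,320].tolist());print(g[r,230:410:3].tolist())
E
```

```text
time_s: 11.85
tool_pos: [476.5, 222.8, 11.1]
eef_rot: [180.0, 0.0, -180.0]
force: [0.5, 0.3, 0.3]
gripper_width: 64.5
finger_force: 0.0
time_s: 12.02
tool_pos: [476.5, 222.8, 11.1]
eef_rot: [-180.0, -0.0, -180.0]
force: [-0.2, 0.3, 0.9]
gripper_width: 62.5
finger_force: 30.0
time_s: 12.43
tool_pos: [475.9, 222.6, 144.8]
eef_rot: [-180.0, -0.0, -180.0]
force: [0.1, -0.3, -3.2]
gripper_width: 61.9
finger_force: 30.0
time_s: 12.77
tool_pos: [475.5, 222.4, 159.5]
eef_rot: [-180.0, -0.1, -180.0]
force: [0.2, -0.1, -3.2]
gripper_width: 62.1
finger_force: 30.0
[475.1042919  222.29344383 158.80159467] 61.85486563337263
expected centre [318.77000907 256.65418738]
[94, 98, 94, 94, 92, 187, 192, 194, 196, 198, 202, 199, 191, 215, 245, 238, 237, 239, 240, 239, 241, 239, 235, 236, 238, 240, 169, 172, 169, 171, 168, 172, 169, 172, 171, 168, 170, 199, 198, 196, 204, 202, 199, 199, 201, 201, 199, 203, 199, 199, 232, 241, 235, 243, 78, 91, 102, 104, 106, 111, 114, 112, 116, 116, 115, 115, 114, 110, 95, 226]
[176, 198, 198, 197, 198, 198, 198, 198, 198, 188, 43, 44, 149, 239, 236, 237, 239, 240, 240, 241, 240, 207, 185, 187, 190, 192, 183, 166, 168, 168, 168, 169, 169, 168, 191, 189, 193, 189, 180, 232, 238, 239, 237, 236, 239, 239, 237, 237, 40, 42, 40, 201, 198, 198, 198, 198, 197, 197, 197, 198]
```

Bush held with h≈11 mm, but at the catch the tips would be on the rim, so I'll set it back down and regrip about 3 mm higher.

```bash
python3 -m pendant '[[[-1,0,0,1,0],[-1,0,0,1,0],[-1,0,0,1,0],[-1,0,0,1,0],[-1,0,0,0.5,0]]]'
python3 -m pendant '[[[-1,0,0,0.2,0],[-1,0,0,0.1,0],[-1,0,0,0,0],[-1,0,0,0,0],[-1,0,0,0,0]]]'
```

```text
time_s: 13.23
tool_pos: [472.0, 221.2, 19.7]
eef_rot: [-179.8, -0.5, -180.0]
force: [0.4, -1.3, -2.9]
gripper_width: 62.1
finger_force: 30.0
time_s: 13.65
tool_pos: [477.7, 223.2, 18.6]
eef_rot: [180.0, 0.1, -180.0]
force: [-0.1, 0.2, -3.3]
gripper_width: 61.6
finger_force: 30.0
```

```bash
python3 -m pendant '[[[-1,0,0,0.1,0],[-1,0,0,0.08,0],[-1,0,0,0.03,0],[-1,0,0,0,0],[-1,0,0,0,0]]]'
python3 -m pendant '[[[-1,0,0,0.03,0],[-1,0,0,0.02,0],[-1,0,0,0,0]]]'
```

```text
time_s: 14.07
tool_pos: [476.7, 222.9, 11.1]
eef_rot: [180.0, 0.0, -180.0]
force: [-0.6, -0.9, 0.7]
gripper_width: 62.0
finger_force: 30.0
time_s: 14.32
tool_pos: [476.9, 222.9, 11.0]
eef_rot: [180.0, 0.0, -180.0]
force: [-8.9, -3.4, 17.8]
gripper_width: 62.0
finger_force: 30.0
```

```bash
python3 -m pendant '[[[0.7,0,0,0,0],[0.7,0,0,0,0],[0.7,0,0,-0.15,0],[0.7,0,0,0,0],[0.7,0,0,0,0]]]'
python3 -m pendant '[[[0.7,0,0,0,0],[0.7,0,0,0,0]]]'
```

```text
time_s: 14.73
tool_pos: [476.8, 222.9, 14.0]
eef_rot: [180.0, 0.0, -180.0]
force: [-0.3, -0.0, -0.2]
gripper_width: 79.0
finger_force: 0.0
time_s: 14.9
tool_pos: [476.4, 222.7, 13.6]
eef_rot: [-180.0, -0.0, -180.0]
force: [-0.9, -0.4, -0.1]
gripper_width: 78.9
finger_force: 0.0
```

```bash
python3 -m pendant '[[[0.7,-0.05,0,-0.01,0],[-1,0,0,0,0],[-1,0,0,0,0],[-1,0,0,0,0],[-1,0,0,0,0]]]'
python3 -m pendant '[[[-1,0,0,0,0],[-1,0,0,0,0]]]'
python3 -m pendant '[[[-1,0,0,-0.4,0],[-1,0,0,-1,0],[-1,0,0,-1,0],[-1,0,0,-1,0],[-1,0,0,-1,0]]]'
python3 -m pendant '[[[-1,0,0,-0.6,0],[-1,0,0,0,0],[-1,0,0,0,0],[-1,0,0,0,0],[-1,0,0,0,0]]]'
python3 - <<'E'
from h import *
c=cam("wrist");im=c["pixels"];s=manip.read_state();print(s["tool_pos"],s["gripper_width"])
X=s["tool_pos"];Z=X[2]-13.5+34
g=cv2.cvtColor(im,cv2.COLOR_BGR2GRAY).astype(int)
for u in (317,319,321):
    v=g[195:296,u]; d=np.diff(v); k=np.where(abs(d)>12)[0]; print([(int(i)+195.5+.5,int(d[i]), plane(c,(u,i+196),Z).round(1)[0]-X[0]) for i in k])
E
```

```text
time_s: 15.32
tool_pos: [478.0, 222.8, 14.0]
eef_rot: [180.0, -0.0, -180.0]
force: [0.5, 0.6, -0.2]
gripper_width: 62.0
finger_force: 30.0
time_s: 15.48
tool_pos: [478.0, 222.8, 14.0]
eef_rot: [180.0, 0.0, -180.0]
force: [0.3, 0.4, -1.2]
gripper_width: 61.8
finger_force: 30.0
time_s: 15.9
tool_pos: [477.4, 222.6, 148.0]
eef_rot: [-180.0, -0.0, -180.0]
force: [0.3, -0.2, -1.5]
gripper_width: 61.9
finger_force: 30.0
time_s: 16.32
tool_pos: [476.5, 222.2, 161.7]
eef_rot: [-179.9, -0.2, -180.0]
force: [0.3, -0.3, -2.8]
gripper_width: 62.0
finger_force: 30.0
[476.58659592 222.24462264 161.71460988] 62.01760835121832
[(209.0, 31, np.float64(-29.786595923259938)), (210.0, 16, np.float64(-29.286595923259938)), (233.0, -17, np.float64(-15.58659592325995)), (234.0, -54, np.float64(-14.986595923259927)), (255.0, 13, np.float64(-1.8865959232599607)), (256.0, 18, np.float64(-1.186595923259972)), (281.0, 16, np.float64(15.313404076740028)), (282.0, 20, np.float64(16.013404076740073)), (293.0, -62, np.float64(23.61340407674004)), (294.0, -105, np.float64(24.313404076740028)), (295.0, 13, np.float64
[... 238 characters left out ...]
959232599607)), (256.0, 18, np.float64(-1.186595923259972)), (281.0, 17, np.float64(15.313404076740028)), (282.0, 20, np.float64(16.013404076740073)), (293.0, -63, np.float64(23.61340407674004)), (294.0, -105, np.float64(24.313404076740028))]
[(208.0, 21, np.float64(-30.38659592325996)), (209.0, 23, np.float64(-29.786595923259938)), (233.0, -17, np.float64(-15.58659592325995)), (234.0, -57, np.float64(-14.986595923259927)), (255.0, 16, np.float64(-1.8865959232599607)), (256.0, 19, np.float64(-1.186595923259972)), (281.0, 21, np.float64(15.313404076740028)), (282.0, 14, np.float64(16.013404076740073)), (293.0, -63, np.float64(23.61340407674004)), (294.0, -103, np.float64(24.313404076740028))]
```

```bash
python3 -m pendant '[[[-1,-0.37,-0.92,0,0],[-1,-0.37,-0.92,0,0],[-1,-0.37,-0.92,0,0],[-1,-0.37,-0.92,0,0],[-1,-0.37,-0.92,0,0]]]'
python3 -m pendant '[[[-1,-0.37,-0.92,0,0],[-1,-0.37,-0.92,0.5,0],[-1,0,0,0.2,0],[-1,0,0,0,0],[-1,0,0,0,0]]]'
python3 -m pendant '[[[-1,0,0,0,0],[-1,0,0,0,0],[-1,0,0,0,0]]]'
python3 - <<'E'
from h import *
c=cam("wrist");im=c["pixels"];s=manip.read_state();print(s["tool_pos"],delta([554.4,29.2,114]))
p=proj(c,[554.8,29.2,101]);print(p)
a=im[90:330,220:420];S=cam("scene")["pixels"][140:240,270:370]
cv2.imwrite("pics/w7.png",np.hstack([cv2.resize(a,(400,480)),cv2.resize(S,(390,480),interpolation=cv2.INTER_CUBIC)]))
E
```

```text
time_s: 16.78
tool_pos: [532.9, 83.5, 162.3]
eef_rot: [-180.0, -0.2, -180.0]
force: [-0.1, -0.5, -2.2]
gripper_width: 62.0
finger_force: 30.0
time_s: 17.2
tool_pos: [554.4, 29.8, 141.2]
eef_rot: [180.0, -0.2, 180.0]
force: [-0.2, 0.1, -2.3]
gripper_width: 62.3
finger_force: 30.0
time_s: 17.45
tool_pos: [555.9, 30.5, 143.6]
eef_rot: [180.0, 0.1, -179.9]
force: [-0.7, -0.1, -2.6]
gripper_width: 62.2
finger_force: 30.0
[555.92495823  30.39970809 143.64076081] [ 0.052 -0.04   0.988]
[317.58025762 217.066687  ]
```

View pics/w7.png

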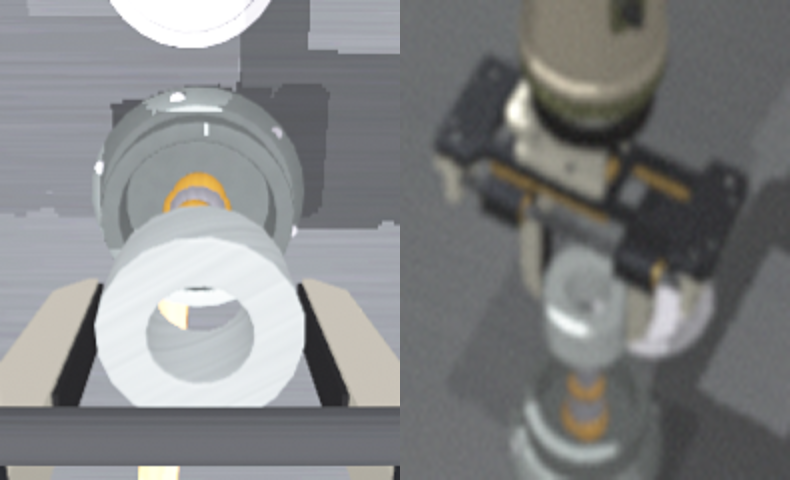

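The picture shows the bush held level, directly over the spindle tip, in both views. I'll correct about 1 mm laterally and lower it.

```bash
python3 -m pendant '[[[-1,0.05,-0.04,0,0],[-1,0,0,0.4,0],[-1,0,0,0.5,0],[-1,0,0,0.5,0],[-1,0,0,0.4,0]]]'
python3 -m pendant '[[[-1,0,0,0.2,0],[-1,0,0,0.1,0],[-1,0,0,0,0],[-1,0,0,0,0],[-1,0,0,0,0]]]'
```

```text
time_s: 17.97
tool_pos: [553.4, 28.4, 87.0]
eef_rot: [180.0, -0.1, -180.0]
force: [0.0, -0.2, -2.8]
gripper_width: 62.1
finger_force: 30.0
time_s: 18.38
tool_pos: [555.0, 28.3, 81.0]
eef_rot: [-180.0, 0.1, -180.0]
force: [0.0, -0.6, -2.3]
gripper_width: 61.8
finger_force: 30.0
```

```bash
python3 -m pendant '[[[-1,0.01,0.025,0.1,0],[-1,0,0,0.1,0],[-1,0,0,0.1,0],[-1,0,0,0.05,0],[-1,0,0,0,0]]]'
python3 -m pendant '[[[-1,0,0,0.1,0],[-1,0,0,0.05,0],[-1,0,0,0,0]]]'
```

```text
time_s: 18.8
tool_pos: [553.5, 29.1, 68.9]
eef_rot: [180.0, -0.1, -180.0]
force: [0.1, -0.7, -2.5]
gripper_width: 62.0
finger_force: 30.0
time_s: 19.05
tool_pos: [553.7, 29.1, 64.5]
eef_rot: [-180.0, -0.0, -180.0]
force: [-0.3, -0.1, -2.6]
gripper_width: 62.0
finger_force: 30.0
```

```bash
python3 -m pendant '[[[-1,0,0,0.06,0],[-1,0,0,0.04,0],[-1,0,0,0,0]]]'
python3 -m pendant '[[[-1,0,0,0.05,0],[-1,0,0,0.03,0],[-1,0,0,0,0]]]'
```

```text
time_s: 19.3
tool_pos: [553.8, 29.1, 61.7]
eef_rot: [180.0, -0.0, -180.0]
force: [0.6, -0.3, -1.8]
gripper_width: 62.4
finger_force: 30.0
time_s: 19.55
tool_pos: [553.8, 29.1, 59.4]
eef_rot: [-180.0, -0.0, -180.0]
force: [-0.8, -0.1, -2.6]
gripper_width: 62.2
finger_force: 30.0
```

```bash
python3 -m pendant '[[[-1,0,0,0.03,0],[-1,0,0,0.02,0],[-1,0,0,0,0]]]'
python3 -m pendant '[[[-1,0,0,0.02,0],[-1,0,0,0,0]]]'
```

```text
time_s: 19.8
tool_pos: [553.9, 29.1, 58.0]
eef_rot: [180.0, -0.0, -180.0]
force: [0.0, 0.1, -2.7]
gripper_width: 61.7
finger_force: 30.0
time_s: 19.97
tool_pos: [553.9, 29.1, 57.5]
eef_rot: [180.0, -0.0, -180.0]
force: [-0.4, 0.6, -3.2]
gripper_width: 61.8
finger_force: 30.0
```

```bash
python3 -m pendant '[[[-1,0,0,0.02,0],[-1,0,0,0,0]]]'; python3 -m pendant '[[[-1,0,0,0.015,0],[-1,0,0,0,0]]]'
```

```text
time_s: 20.13
tool_pos: [553.9, 29.2, 56.9]
eef_rot: [-180.0, -0.0, -180.0]
force: [-0.2, -0.5, -2.2]
gripper_width: 62.1
finger_force: 30.0
time_s: 20.3
tool_pos: [554.0, 29.1, 56.5]
eef_rot: [180.0, 0.0, -180.0]
force: [-0.2, 0.2, -2.1]
gripper_width: 62.1
finger_force: 30.0
```

Bush is at the catch height without load. I'll open slightly, rise, and half-close the fingers above it.

```bash
python3 -m pendant '[[[0.46,0,0,0,0],[0.46,0,0,0,0],[0.46,0,0,0,0]]]'
python3 -m pendant '[[[0.46,0,0,-0.3,0],[0.46,0,0,-0.5,0],[0.46,0,0,-0.3,0],[-0.3,0,0,0,0],[-0.3,0,0,0,0]]]'
python3 -m pendant '[[[-0.3,0,0,0,0],[-0.3,0,0,0,0],[-0.3,0,0,0,0],[-0.3,0,0,0,0],[-0.3,0,0,0,0]]]'
python3 - <<'E'
from h import *
c=cam("wrist");g=cv2.cvtColor(c["pixels"],cv2.COLOR_BGR2GRAY).astype(int)
for z in (70,77): 
  p=proj(c,[554.8,29.2,z]);print(z,p)
for u in (316,319,322):
    v=g[150:296,u]; d=np.diff(v); k=np.where(abs(d)>12)[0]; print([(int(i)+151,int(d[i]),float(plane(c,(u,i+151),77).round(1)[0])) for i in k])
S=cam("scene");q=proj(S,[554.8,29.2,77]);print(q)
E
```

```text
time_s: 20.55
tool_pos: [554.3, 29.1, 56.8]
eef_rot: [-180.0, 0.0, -180.0]
force: [-0.1, -0.8, -0.5]
gripper_width: 67.7
finger_force: 0.0
time_s: 20.97
tool_pos: [554.9, 29.1, 90.7]
eef_rot: [-180.0, 0.1, -180.0]
force: [-0.3, 0.0, 0.4]
gripper_width: 58.5
finger_force: 0.0
time_s: 21.38
tool_pos: [553.6, 29.1, 89.0]
eef_rot: [180.0, -0.0, -180.0]
force: [1.1, 0.5, -0.0]
gripper_width: 32.9
finger_force: 0.0
70 [319.2544832  231.95166352]
77 [319.23324594 236.08332744]
[(152, 32, 497.1), (153, 41, 497.8), (155, -29, 499.0), (156, -74, 499.6), (159, -13, 501.5), (164, 14, 504.7), (165, 17, 505.4), (181, 17, 515.9), (182, 20, 516.5), (193, 32, 524.0), (194, 30, 524.6), (213, -14, 537.9), (214, -33, 538.6), (215, -13, 539.3), (223, -23, 545.1), (260, 52, 573.3), (261, 26, 574.1), (272, 22, 582.9), (274, -37, 584.6), (275, -44, 585.4), (276, -36, 586.2), (293, -39, 600.5), (294, -39, 601.4)]
[(152, 26, 497.1), (153, 39, 497.8), (155, -29, 499.0), (156, -73, 499.6), (158, -13, 500.9), (164, 16, 504.7), (165, 16, 505.4), (181, 17, 515.9), (182, 14, 516.5), (193, 35, 524.0), (194, 18, 524.6), (213, -20, 537.9), (214, -42, 538.6), (222, -17, 544.4), (223, -16, 545.1), (260, 26, 573.3), (261, 48, 574.1), (272, 23, 582.9), (274, -27, 584.6), (275, -35, 585.4), (276, -59, 586.2), (293, -40, 600.5), (294, -40, 601.4)]
[(152, 24, 497.1), (153, 42, 497.8), (155, -30, 499.0), (156, -74, 499.6), (158, -16, 500.9), (164, 16, 504.7), (165, 14, 505.4), (181, 17, 515.9), (192, 15, 523.3), (193, 30, 524.0), (194, 16, 524.6), (213, -21, 537.9), (214, -46, 538.6), (222, -21, 544.4), (260, 57, 573.3), (261, 36, 574.1), (270, 23, 581.3), (274, -32, 584.6), (275, -44, 585.4), (276, -43, 586.2), (293, -39, 600.5), (294, -41, 601.4)]
[317.24746345 218.00210297]
```

Measured: bush top at z≈77, centred, resting on the balls. Pressing gently.

```bash
python3 -m pendant '[[[-0.3,-0.03,0,0.15,0],[-0.3,0,0,0.12,0],[-0.3,0,0,0.04,0],[-0.3,0,0,0,0],[-0.3,0,0,0,0]]]'
python3 -m pendant '[[[-0.3,0,0,0.04,0],[-0.3,0,0,0.03,0],[-0.3,0,0,0,0]]]'
```

```text
time_s: 21.9
tool_pos: [554.6, 29.2, 79.9]
eef_rot: [180.0, -0.0, -180.0]
force: [-0.6, 0.6, 0.6]
gripper_width: 33.1
finger_force: 0.0
time_s: 22.15
tool_pos: [554.8, 29.1, 78.0]
eef_rot: [-180.0, -0.0, -180.0]
force: [-0.7, -0.2, 0.6]
gripper_width: 32.8
finger_force: 0.0
```

```bash
python3 -m pendant '[[[-0.3,0,0,0.03,0],[-0.3,0,0,0.02,0],[-0.3,0,0,0,0]]]'
python3 -m pendant '[[[-0.3,0,0,0.02,0],[-0.3,0,0,0,0]]]'
python3 -m pendant '[[[-0.3,0,0,0.02,0],[-0.3,0,0,0,0]]]'
```

```text
time_s: 22.4
tool_pos: [554.8, 29.1, 76.4]
eef_rot: [-180.0, -0.0, -180.0]
force: [-0.4, 0.4, -0.8]
gripper_width: 32.7
finger_force: 0.0
time_s: 22.57
tool_pos: [555.0, 29.2, 76.3]
eef_rot: [180.0, 0.0, -180.0]
force: [-1.4, -0.5, 1.9]
gripper_width: 32.5
finger_force: 0.9
time_s: 22.73
tool_pos: [555.3, 29.2, 76.1]
eef_rot: [180.0, 0.1, -180.0]
force: [-1.0, -0.7, 5.4]
gripper_width: 32.3
finger_force: 2.3
```

```bash
python3 -m pendant '[[[-0.3,0,0,0.02,0],[-0.3,0,0,0,0]]]'
python3 -m pendant '[[[-0.3,0,0,0.02,0],[-0.3,0,0,0,0]]]'
python3 -m pendant '[[[-0.3,0,0,0.015,0],[-0.3,0,0,0,0]]]'
```

```text
time_s: 22.9
tool_pos: [555.6, 29.2, 75.9]
eef_rot: [180.0, 0.1, -180.0]
force: [-1.2, -0.2, 7.2]
gripper_width: 32.2
finger_force: 3.5
time_s: 23.07
tool_pos: [556.0, 29.1, 75.8]
eef_rot: [-180.0, 0.1, -180.0]
force: [-1.5, 0.3, 9.5]
gripper_width: 32.6
finger_force: 4.7
time_s: 23.23
tool_pos: [556.2, 29.1, 75.7]
eef_rot: [-180.0, 0.2, -180.0]
force: [-1.5, 0.6, 11.4]
gripper_width: 32.9
finger_force: 5.4
```

```bash
python3 -m pendant '[[[-0.3,0.03,0,0.015,0],[-0.3,0,0,0,0]]]'
python3 -m pendant '[[[-0.3,0,0,0.015,0],[-0.3,0,0,0,0]]]'
python3 -m pendant '[[[-0.3,0,0,0.015,0],[-0.3,0,0,0,0]]]'
```

```text
time_s: 23.4
tool_pos: [555.9, 29.1, 75.6]
eef_rot: [-180.0, 0.2, -180.0]
force: [-0.5, -0.2, 11.8]
gripper_width: 32.4
finger_force: 5.7
time_s: 23.57
tool_pos: [556.1, 29.1, 75.5]
eef_rot: [-180.0, 0.3, -180.0]
force: [-1.8, 0.6, 14.2]
gripper_width: 32.8
finger_force: 7.0
time_s: 23.73
tool_pos: [556.3, 29.2, 75.4]
eef_rot: [-180.0, 0.3, -180.0]
force: [-0.5, 0.5, 15.1]
gripper_width: 32.7
finger_force: 7.7
```

```bash
python3 -m pendant '[[[-0.3,0.01,0,0.015,0],[-0.3,0,0,0,0]]]'
python3 -m pendant '[[[-0.3,0,0,0.015,0],[-0.3,0,0,0,0]]]'
python3 -m pendant '[[[-0.3,0,0,0.012,0],[-0.3,0,0,0,0]]]'
```

```text
time_s: 23.9
tool_pos: [556.5, 29.1, 75.3]
eef_rot: [-180.0, 0.4, -180.0]
force: [-1.7, 0.4, 16.5]
gripper_width: 32.1
finger_force: 8.3
time_s: 24.07
tool_pos: [556.6, 29.1, 75.2]
eef_rot: [-180.0, 0.4, -180.0]
force: [-2.6, 1.6, 18.2]
gripper_width: 32.5
finger_force: 9.4
time_s: 24.23
tool_pos: [556.8, 29.1, 75.2]
eef_rot: [-180.0, 0.4, -180.0]
force: [-1.9, 0.3, 20.8]
gripper_width: 32.6
finger_force: 10.3
```

```bash
python3 -m pendant '[[[-0.3,0.02,0,0.012,0],[-0.3,0,0,0,0]]]'
python3 -m pendant '[[[-0.3,0,0,0.012,0],[-0.3,0,0,0,0]]]'
```

```text
time_s: 24.4
tool_pos: [556.6, 29.1, 75.2]
eef_rot: [-180.0, 0.4, -180.0]
force: [-2.5, 0.6, 21.4]
gripper_width: 32.5
finger_force: 10.7
time_s: 24.57
tool_pos: [556.9, 29.1, 75.0]
eef_rot: [-180.0, 0.5, -180.0]
force: [-0.5, 1.0, 22.0]
gripper_width: 32.4
finger_force: 10.8
```

```bash
python3 -m pendant '[[[-0.3,0.01,0,0.012,0],[-0.3,0,0,0,0]]]'
python3 -m pendant '[[[-0.3,0,0,0.012,0],[-0.3,0,0,0,0]]]'
python3 -m pendant '[[[-0.3,0,0,0.012,0],[-0.3,0,0,0,0]]]'
```

```text
time_s: 24.73
tool_pos: [556.6, 29.1, 74.8]
eef_rot: [-180.0, 0.5, -180.0]
force: [-2.5, -0.1, 21.9]
gripper_width: 32.5
finger_force: 11.5
time_s: 24.9
tool_pos: [556.9, 29.1, 74.5]
eef_rot: [-180.0, 0.5, -180.0]
force: [-1.0, 0.5, 23.7]
gripper_width: 32.4
finger_force: 11.4
time_s: 25.07
tool_pos: [556.9, 29.1, 74.2]
eef_rot: [-180.0, 0.5, -180.0]
force: [-1.6, 0.5, 21.5]
gripper_width: 32.1
finger_force: 11.2
```

Force has plateaued and the bush is moving down past the balls. I'll keep going in small steps.

```bash
python3 -m pendant '[[[-0.3,0,0,0.015,0],[-0.3,0,0,0.01,0],[-0.3,0,0,0,0]]]'
python3 -m pendant '[[[-0.3,0.01,0,0.015,0],[-0.3,0,0,0.01,0],[-0.3,0,0,0,0]]]'
python3 -m pendant '[[[-0.3,0,0,0.015,0],[-0.3,0,0,0.01,0],[-0.3,0,0,0,0]]]'
```

```text
time_s: 25.32
tool_pos: [556.2, 29.0, 72.5]
eef_rot: [-180.0, 0.4, -180.0]
force: [-1.3, 1.1, 18.0]
gripper_width: 33.1
finger_force: 8.9
time_s: 25.57
tool_pos: [555.0, 29.1, 70.8]
eef_rot: [-180.0, 0.3, -180.0]
force: [-0.7, 1.2, 12.2]
gripper_width: 32.4
finger_force: 6.2
time_s: 25.82
tool_pos: [554.8, 29.1, 69.7]
eef_rot: [-180.0, 0.3, -180.0]
force: [-0.8, 0.5, 11.0]
gripper_width: 32.2
finger_force: 6.1
```

```bash
python3 -m pendant '[[[-0.3,0,0,0.04,0],[-0.3,0,0,0.04,0],[-0.3,0,0,0.03,0],[-0.3,0,0,0,0]]]'
python3 -m pendant '[[[-0.3,0,0,0.03,0],[-0.3,0,0,0.03,0],[-0.3,0,0,0.03,0],[-0.3,0,0,0,0]]]'
python3 -m pendant '[[[-0.3,0,0,0.02,0],[-0.3,0,0,0.02,0],[-0.3,0,0,0.02,0],[-0.3,0,0,0,0]]]'
```

```text
time_s: 26.15
tool_pos: [554.2, 29.1, 65.5]
eef_rot: [-180.0, 0.2, -180.0]
force: [0.5, -1.0, 7.1]
gripper_width: 32.9
finger_force: 3.6
time_s: 26.48
tool_pos: [554.3, 29.1, 62.8]
eef_rot: [-180.0, 0.2, -180.0]
force: [1.1, 0.5, 7.4]
gripper_width: 32.7
finger_force: 3.6
time_s: 26.82
tool_pos: [554.3, 29.1, 61.0]
eef_rot: [-180.0, 0.2, -180.0]
force: [1.5, 0.3, 6.9]
gripper_width: 32.4
finger_force: 3.7
```

```bash
python3 -m pendant '[[[-0.3,0,0,0.02,0],[-0.3,0,0,0.02,0],[-0.3,0,0,0,0]]]'
python3 -m pendant '[[[-0.3,0,0,0.015,0],[-0.3,0,0,0.015,0],[-0.3,0,0,0,0]]]'
python3 -m pendant '[[[-0.3,0,0,0.015,0],[-0.3,0,0,0.0,0]]]'
```

```text
time_s: 27.07
tool_pos: [554.3, 29.1, 59.8]
eef_rot: [-180.0, 0.2, -180.0]
force: [1.2, 0.2, 7.2]
gripper_width: 32.5
finger_force: 3.1
time_s: 27.32
tool_pos: [554.5, 29.1, 59.3]
eef_rot: [-180.0, 0.2, -180.0]
force: [-0.2, 0.3, 9.8]
gripper_width: 32.8
finger_force: 4.9
time_s: 27.48
tool_pos: [554.5, 29.1, 59.2]
eef_rot: [-180.0, 0.2, -180.0]
force: [-1.5, -0.3, 13.6]
gripper_width: 32.9
finger_force: 6.8
```

```bash
python3 -m pendant '[[[-0.3,0,0,0.02,0],[-0.3,0,0,0,0]]]'
python3 -m pendant '[[[-0.3,0,0,0.02,0],[-0.3,0,0,0,0],[-0.3,0,0,0,0]]]'
```

```text
time_s: 27.65
tool_pos: [554.6, 29.1, 59.2]
eef_rot: [-180.0, 0.2, -180.0]
force: [-4.7, 0.1, 17.9]
gripper_width: 32.6
finger_force: 9.3
time_s: 27.9
tool_pos: [554.6, 29.1, 59.2]
eef_rot: [-180.0, 0.3, -180.0]
force: [-7.1, 0.3, 23.4]
gripper_width: 32.3
finger_force: 11.7
```

Bush is home: rigid at z 59.2. Now to the collar.

```bash
python3 -m pendant '[[[-0.3,0,0,-0.3,0],[-0.3,0,0,-0.6,0],[-0.3,0,0,-1,0],[-0.3,0,0,-1,0],[1,0,0,-1,0]]]'
python3 -m pendant '[[[1,-0.4,-0.9,-0.3,0],[1,-0.4,-0.9,0,0],[1,-0.4,-0.9,0,0],[1,-0.4,-0.9,0,0],[1,-0.4,-0.9,0,0]]]'
python3 -m pendant '[[[1,-0.4,-0.9,0,0],[1,-0.4,-0.9,0,0],[1,-0.4,-0.8,0.4,0],[1,0,0,0,0],[1,0,0,0,0]]]'
python3 -m pendant '[[[1,0,0,0,0],[1,0,0,0,0]]]'
python3 - <<'E'
from h import *
c=cam("wrist");im=c["pixels"];s=manip.read_state();print(s["tool_pos"]);cv2.imwrite("pics/w8.png",im);np.save("w8.npy",np.vstack([c["Rw"],c["o"]]))
g=cv2.cvtColor(im,cv2.COLOR_BGR2GRAY)
p=proj(c,[655,-183,30]);print(p);
h=cv2.HoughCircles(cv2.resize(g,None,fx=3,fy=3,interpolation=cv2.INTER_CUBIC)[int(p[1]*3)-150:int(p[1]*3)+150,int(p[0]*3)-150:int(p[0]*3)+150].copy(),cv2.HOUGH_GRADIENT,1.5,6,param1=150,param2=35,minRadius=20,maxRadius=110)
for k in (h[0][:8] if h is not None else []): print(k[:2]/3+p-50,k[2]/3)
u,v=int(p[0]),int(p[1])
print(g[v,u-45:u+45].tolist());print(g[v-45:v+45,u].tolist())
S=cam("scene");T=cam("top");print(mask(T["pixels"],380,167,16,[170]*3,[255]*3).mean(0))
E
```

```text
time_s: 28.32
tool_pos: [551.9, 29.1, 173.3]
eef_rot: [-180.0, -0.1, -180.0]
force: [0.5, -0.2, -0.0]
gripper_width: 35.5
finger_force: 0.0
time_s: 28.73
tool_pos: [612.9, -107.1, 181.5]
eef_rot: [-180.0, 0.0, -180.0]
force: [0.1, 0.4, 0.0]
gripper_width: 68.1
finger_force: 0.0
time_s: 29.15
tool_pos: [647.8, -185.0, 167.5]
eef_rot: [179.9, -0.2, 179.9]
force: [0.2, 1.0, -0.1]
gripper_width: 92.7
finger_force: 0.0
time_s: 29.32
tool_pos: [648.5, -182.9, 169.9]
eef_rot: [180.0, 0.0, -179.9]
force: [-0.2, 0.0, 0.2]
gripper_width: 92.8
finger_force: 0.0
[ 648.64070227 -182.8143744   170.22447869]
[319.31799949 192.5969664 ]
[319.06799949 186.8469664 ] 25.066666
[316.56799949 189.8469664 ] 21.366667
[318.56799949 189.8469664 ] 19.466667
[321.56799949 188.3469664 ] 22.366667
[315.06799949 182.8469664 ] 19.966667
[315.06799949 186.3469664 ] 21.716667
[312.56799949 185.8469664 ] 19.266668
[321.56799949 186.3469664 ] 22.566666
[116, 116, 116, 117, 117, 116, 117, 117, 117, 117, 119, 83, 74, 75, 76, 75, 75, 76, 75, 70, 199, 224, 222, 224, 226, 187, 171, 175, 178, 180, 181, 181, 183, 184, 140, 125, 137, 121, 83, 61, 60, 61, 61, 70, 71, 72, 62, 60, 59, 59, 71, 99, 134, 131, 126, 161, 169, 171, 172, 175, 177, 177, 175, 177, 226, 206, 199, 204, 198, 113, 71, 71, 73, 72, 72, 72, 72, 73, 73, 72, 72, 73, 73, 75, 74, 73, 74, 74, 74, 74]
[65, 64, 65, 65, 62, 63, 64, 64, 62, 61, 59, 61, 60, 73, 143, 245, 255, 255, 255, 255, 255, 253, 169, 149, 135, 136, 151, 176, 182, 181, 181, 177, 173, 174, 166, 118, 56, 62, 63, 60, 59, 68, 76, 75, 75, 72, 60, 66, 109, 147, 143, 133, 135, 132, 164, 255, 255, 255, 255, 255, 255, 255, 255, 255, 201, 110, 119, 121, 120, 117, 118, 116, 118, 120, 116, 115, 113, 114, 117, 118, 121, 121, 120, 117, 118, 122, 120, 118, 121, 120]
[369.22058824 166.04411765]
```

```bash
python3 - <<'E'
from h import *
c=cam("wrist");g=cv2.imread("pics/w8.png",0);w=np.load("w8.npy");c["Rw"]=w[:3];c["o"]=w[3]
print(plane(c,(318.7,187),8),plane(c,(318.8,192),30))
print(plane(c,(318.7,161),8),plane(c,(318.7,212),8), "hub", plane(c,(299,192),30),plane(c,(338,192),30))
c2=dict(c);c2["o"]=np.array([550.1-81.0,37.35,227.3+166.1]);c4=dict(c);w=np.load("w4.npy");c4["Rw"]=w[:3];c4["o"]=w[3]
im=cv2.imread("pics/w4.png");p=proj(c4,[653,-184,8]);print(p)
P=mask(im,int(p[0]),int(p[1]),35,[150]*3,[255]*3);e=cv2.fitEllipse(cv2.convexHull(P.astype(np.float32)));print(e)
print(tri([(c,(318.7,187)),(c4,e[0])]), delta([653.5,-184,10]))
E
```

```text
[ 654.27620445 -183.78144932    8.        ] [ 654.30135195 -183.58430269   30.        ]
[ 622.84430146 -183.78687695    8.        ] [ 686.16611623 -183.77627865    8.        ] hub [ 654.33008965 -205.90038455   30.        ] [ 654.2725103  -161.94668146   30.        ]
[179.87224744 241.44695972]
((178.4654541015625, 243.32716369628906), (40.70773696899414, 43.45229721069336), 88.8016586303711)
(array([ 653.13133346, -183.64726401,   13.45680163]), [0.3055663695380144, 0.3055663695382729]) [-0.155 -0.032  5.343]
```

```bash
python3 -m pendant '[[[1,-0.19,-0.03,1,0],[1,0,0,1,0],[1,0,0,1,0],[1,0,0,1,0],[1,0,0,0.7,0]]]'
python3 -m pendant '[[[1,0,0,0.3,0],[1,0,0,0.1,0],[1,0,0,0,0],[1,0,0,0,0],[1,0,0,0,0]]]'
python3 -m pendant '[[[1,0,0,0,0],[1,0,0,0,0]]]'
```

```text
time_s: 29.93
tool_pos: [652.9, -183.7, 25.7]
eef_rot: [179.9, -0.1, -179.9]
force: [0.3, -0.2, -1.6]
gripper_width: 93.1
finger_force: 0.0
time_s: 30.35
tool_pos: [656.0, -185.3, 19.2]
eef_rot: [-179.9, 0.2, -180.0]
force: [0.3, 0.1, -0.2]
gripper_width: 93.3
finger_force: 0.0
time_s: 30.52
tool_pos: [655.2, -185.1, 18.1]
eef_rot: [-180.0, 0.1, -180.0]
force: [0.2, -0.2, -0.4]
gripper_width: 93.0
finger_force: 0.0
```

```bash
python3 -m pendant '[[[1,0.03,0.04,0.15,0],[1,0,0,0.08,0],[1,0,0,0,0],[1,0,0,0,0],[1,0,0,0,0]]]'
python3 -m pendant '[[[1,0,0,0,0],[1,0,0,0,0]]]'
```

```text
time_s: 30.93
tool_pos: [653.2, -183.5, 9.4]
eef_rot: [180.0, -0.0, -180.0]
force: [0.3, -0.2, 0.5]
gripper_width: 93.3
finger_force: 0.0
time_s: 31.1
tool_pos: [653.4, -183.6, 9.7]
eef_rot: [-180.0, 0.0, -180.0]
force: [0.1, 0.2, 0.1]
gripper_width: 93.1
finger_force: 0.0
```

```bash
python3 -m pendant '[[[-1,-0.025,0,-0.02,0],[-1,0,0,0,0],[-1,0,0,0,0],[-1,0,0,0,0],[-1,0,0,0,0]]]'
python3 -m pendant '[[[-1,0,0,0,0],[-1,0,0,0,0],[-1,0,0,0,0],[-1,0,0,0,0]]]'
python3 -m pendant '[[[-1,0,0,-0.4,0],[-1,0,0,-1,0],[-1,0,0,-1,0],[-1,0,0,-1,0],[-1,0,0,-1,0]]]'
python3 -m pendant '[[[-1,0,0,-0.6,0],[-1,0,0,0,0],[-1,0,0,0,0],[-1,0,0,0,0],[-1,0,0,0,0]]]'
python3 - <<'E'
from h import *
c=cam("wrist");im=c["pixels"];s=manip.read_state();print(s["tool_pos"],s["gripper_width"])
X=s["tool_pos"];Z=X[2]+20;g=cv2.cvtColor(im,cv2.COLOR_BGR2GRAY).astype(int)
for u in (319,321):
    v=g[170:296,u]; d=np.diff(v); k=np.where(abs(d)>12)[0]; print([(int(i)+171,int(d[i]), float((plane(c,(u,i+171),Z)[0]-X[0]).round(1)),float((plane(c,(u,i+171),Z-22)[0]-X[0]).round(1))) for i in k])
E
```

```text
time_s: 31.52
tool_pos: [654.1, -183.5, 10.2]
eef_rot: [-180.0, -0.0, -180.0]
force: [0.3, -0.0, -0.7]
gripper_width: 64.0
finger_force: 0.0
time_s: 31.85
tool_pos: [654.1, -183.6, 10.2]
eef_rot: [-180.0, -0.0, -180.0]
force: [-0.2, -0.3, 0.1]
gripper_width: 42.9
finger_force: 30.0
time_s: 32.27
tool_pos: [653.8, -183.4, 144.3]
eef_rot: [180.0, -0.0, -180.0]
force: [0.0, -0.5, -1.9]
gripper_width: 42.5
finger_force: 30.0
time_s: 32.68
tool_pos: [652.6, -183.0, 157.4]
eef_rot: [179.9, -0.2, -180.0]
force: [-0.7, -0.0, -3.1]
gripper_width: 42.3
finger_force: 30.0
[ 652.63325565 -183.00994414  157.33507267] 42.661103463158774
[(193, 29, -38.7, -32.5), (194, 43, -38.2, -31.9), (195, 16, -37.6, -31.2), (196, 16, -37.0, -30.6), (197, 23, -36.5, -29.9), (211, -24, -28.4, -20.7), (212, -19, -27.9, -20.0), (223, 21, -21.4, -12.6), (224, 26, -20.8, -11.9), (239, -31, -11.6, -1.4), (240, -20, -11.0, -0.7), (248, -22, -6.0, 5.1), (249, -44, -5.4, 5.8), (252, 44, -3.5, 8.0), (253, 37, -2.8, 8.8), (259, -16, 1.0, 13.2), (275, 26, 11.6, 25.4), (276, 19, 12.3, 26.2), (288, 21, 20.5, 35.6), (289, 58, 21.2, 36.4), (293, -16, 24.0, 39.6), (294, -190, 24.7, 40.4), (295, 14, 25.4, 41.3)]
[(193, 44, -38.7, -32.5), (194, 43, -38.2, -31.9), (196, 21, -37.0, -30.6), (197, 22, -36.5, -29.9), (210, -13, -29.0, -21.4), (211, -25, -28.4, -20.7), (223, 21, -21.4, -12.6), (224, 25, -20.8, -11.9), (238, -14, -12.3, -2.1), (239, -33, -11.6, -1.4), (240, -16, -11.0, -0.7), (248, -23, -6.0, 5.1), (249, -44, -5.4, 5.8), (252, 43, -3.5, 8.0), (253, 34, -2.8, 8.8), (258, -14, 0.4, 12.5), (259, -16, 1.0, 13.2), (275, 28, 11.6, 25.4), (276, 18, 12.3, 26.2), (289, 35, 21.2, 36.4), (293, -70, 24.0, 39.6), (294, -116, 24.7, 40.4)]
```

```bash
python3 -m pendant '[[[-1,0.41,0.885,0,0],[-1,0.41,0.885,0,0],[-1,0.41,0.885,0,0],[-1,0.41,0.885,0,0],[-1,0.41,0.885,0,0]]]'
python3 -m pendant '[[[-1,0.41,0.885,0,0],[-1,0.41,0.885,0,0],[-1,0.41,0.885,0.3,0],[-1,0,0,0.4,0],[-1,0,0,0.2,0]]]'
python3 -m pendant '[[[-1,0,0,0.1,0],[-1,0,0,0,0],[-1,0,0,0,0],[-1,0,0,0,0],[-1,0,0,0,0]]]'
```

```text
time_s: 33.15
tool_pos: [590.8, -49.6, 158.3]
eef_rot: [180.0, -0.2, -180.0]
force: [0.3, 0.4, -1.4]
gripper_width: 42.8
finger_force: 30.0
time_s: 33.57
tool_pos: [553.7, 30.1, 130.5]
eef_rot: [180.0, -0.2, -179.8]
force: [-0.2, -0.4, -2.1]
gripper_width: 42.7
finger_force: 30.0
time_s: 33.98
tool_pos: [556.2, 28.1, 130.8]
eef_rot: [-180.0, 0.1, 180.0]
force: [0.5, 0.6, -1.8]
gripper_width: 43.0
finger_force: 30.0
```

```bash
python3 -m pendant '[[[-1,0.03,0.03,0.2,0],[-1,0,0,0.2,0],[-1,0,0,0.1,0],[-1,0,0,0,0],[-1,0,0,0,0]]]'
python3 -m pendant '[[[-1,0,0,0,0],[-1,0,0,0,0],[-1,0,0,0,0]]]'
```

```text
time_s: 34.4
tool_pos: [554.3, 29.8, 114.7]
eef_rot: [180.0, -0.1, -180.0]
force: [-0.5, 0.4, -1.5]
gripper_width: 42.7
finger_force: 30.0
time_s: 34.65
tool_pos: [554.9, 29.8, 115.5]
eef_rot: [-180.0, 0.0, -180.0]
force: [0.6, -0.7, -1.8]
gripper_width: 42.5
finger_force: 30.0
```

```bash
python3 -m pendant '[[[-1,0,-0.02,0.1,0],[-1,0,0,0.1,0],[-1,0,0,0.1,0],[-1,0,0,0,0]]]'
python3 -m pendant '[[[-1,0,0,0.1,0],[-1,0,0,0.1,0],[-1,0,0,0.05,0],[-1,0,0,0,0],[-1,0,0,0,0]]]'
```

```text
time_s: 34.98
tool_pos: [554.1, 29.1, 105.2]
eef_rot: [180.0, -0.1, -180.0]
force: [-0.7, 0.4, -1.5]
gripper_width: 42.8
finger_force: 30.0
time_s: 35.4
tool_pos: [554.6, 29.1, 98.5]
eef_rot: [180.0, -0.0, -180.0]
force: [0.3, -0.6, -1.0]
gripper_width: 42.6
finger_force: 30.0
```

```bash
python3 -m pendant '[[[-1,0,0,0.1,0],[-1,0,0,0.08,0],[-1,0,0,0.06,0],[-1,0,0,0.04,0],[-1,0,0,0,0]]]'
python3 -m pendant '[[[-1,0,0,0.03,0],[-1,0,0,0.02,0],[-1,0,0,0,0],[-1,0,0,0,0]]]'
```

```text
time_s: 35.82
tool_pos: [554.4, 29.1, 89.8]
eef_rot: [180.0, -0.0, -180.0]
force: [0.1, -1.0, -1.7]
gripper_width: 43.1
finger_force: 30.0
time_s: 36.15
tool_pos: [554.7, 29.1, 88.9]
eef_rot: [-180.0, 0.0, -180.0]
force: [0.5, -0.8, -1.5]
gripper_width: 42.9
finger_force: 30.0
```

```bash
python3 -m pendant '[[[-1,0,0,0.04,0],[-1,0,0,0.03,0],[-1,0,0,0.02,0],[-1,0,0,0,0],[-1,0,0,0,0]]]'
python3 -m pendant '[[[-1,0,0,0.03,0],[-1,0,0,0.02,0],[-1,0,0,0,0]]]'
```

```text
time_s: 36.57
tool_pos: [554.7, 29.2, 86.1]
eef_rot: [180.0, -0.0, -180.0]
force: [-0.9, -0.2, -1.6]
gripper_width: 42.5
finger_force: 30.0
time_s: 36.82
tool_pos: [554.7, 29.1, 84.8]
eef_rot: [-180.0, 0.0, -180.0]
force: [-0.4, -0.2, 0.7]
gripper_width: 42.6
finger_force: 30.0
```

Contact begins at about TCP 84.8, as expected. Pressing on in small steps.

```bash
for i in 1; do :; done; python3 -m pendant '[[[-1,0.01,0,0.03,0],[-1,0,0,0.02,0],[-1,0,0,0,0]]]'
python3 -m pendant '[[[-1,0.01,0,0.02,0],[-1,0,0,0.02,0],[-1,0,0,0,0]]]'
python3 -m pendant '[[[-1,0.01,0,0.02,0],[-1,0,0,0.02,0],[-1,0,0,0,0]]]'
```

```text
time_s: 37.07
tool_pos: [554.8, 29.1, 84.0]
eef_rot: [180.0, 0.1, -180.0]
force: [-2.2, 0.9, 7.1]
gripper_width: 42.7
finger_force: 30.0
time_s: 37.32
tool_pos: [554.9, 29.2, 83.7]
eef_rot: [180.0, 0.1, -180.0]
force: [-4.0, 0.4, 12.0]
gripper_width: 42.7
finger_force: 30.0
time_s: 37.57
tool_pos: [555.1, 29.4, 83.2]
eef_rot: [180.0, 0.2, -180.0]
force: [-4.5, 1.9, 15.4]
gripper_width: 42.9
finger_force: 30.0
```

```bash
python3 -m pendant '[[[-1,0.01,0,0.015,0],[-1,0,0,0.015,0],[-1,0,0,0,0]]]'
python3 -m pendant '[[[-1,0.01,0,0.015,0],[-1,0,0,0.015,0],[-1,0,0,0,0]]]'
python3 -m pendant '[[[-1,0.01,0,0.015,0],[-1,0,0,0.01,0],[-1,0,0,0,0]]]'
```

```text
time_s: 37.82
tool_pos: [555.1, 29.4, 82.8]
eef_rot: [180.0, 0.2, -180.0]
force: [-4.5, 1.6, 17.7]
gripper_width: 42.7
finger_force: 30.0
time_s: 38.07
tool_pos: [555.2, 29.4, 82.3]
eef_rot: [180.0, 0.3, -180.0]
force: [-5.1, 2.0, 18.7]
gripper_width: 42.5
finger_force: 30.0
time_s: 38.32
tool_pos: [555.1, 29.3, 81.6]
eef_rot: [180.0, 0.3, -180.0]
force: [-4.5, 1.5, 18.2]
gripper_width: 42.3
finger_force: 30.0
```

```bash
python3 -m pendant '[[[-1,0,0,0.015,0],[-1,0,0,0.015,0],[-1,0,0,0,0]]]'
python3 -m pendant '[[[-1,0,0,0.02,0],[-1,0,0,0.015,0],[-1,0,0,0,0]]]'
python3 -m pendant '[[[-1,0,0,0.02,0],[-1,0,0,0.015,0],[-1,0,0,0,0]]]'
```

```text
time_s: 38.57
tool_pos: [554.8, 29.3, 79.9]
eef_rot: [180.0, 0.2, -180.0]
force: [-3.5, 0.4, 12.6]
gripper_width: 42.6
finger_force: 30.0
time_s: 38.82
tool_pos: [554.3, 29.2, 78.0]
eef_rot: [180.0, 0.2, -180.0]
force: [-0.9, 0.9, 8.1]
gripper_width: 42.7
finger_force: 30.0
time_s: 39.07
tool_pos: [554.2, 29.2, 76.7]
eef_rot: [180.0, 0.2, -180.0]
force: [-0.2, 1.2, 6.9]
gripper_width: 42.5
finger_force: 30.0
```

```bash
python3 -m pendant '[[[-1,0,0,0.03,0],[-1,0,0,0.03,0],[-1,0,0,0.03,0],[-1,0,0,0,0]]]'
python3 -m pendant '[[[-1,0,0,0.025,0],[-1,0,0,0.025,0],[-1,0,0,0.02,0],[-1,0,0,0,0]]]'
python3 -m pendant '[[[-1,0,0,0.02,0],[-1,0,0,0.02,0],[-1,0,0,0,0]]]'
```

```text
time_s: 39.4
tool_pos: [554.2, 29.2, 73.9]
eef_rot: [180.0, 0.2, -180.0]
force: [0.2, 0.5, 5.7]
gripper_width: 42.9
finger_force: 30.0
time_s: 39.73
tool_pos: [554.3, 29.2, 72.0]
eef_rot: [180.0, 0.2, -180.0]
force: [-1.9, 1.7, 8.2]
gripper_width: 42.9
finger_force: 30.0
time_s: 39.98
tool_pos: [554.3, 29.2, 70.7]
eef_rot: [180.0, 0.2, -180.0]
force: [-0.3, 0.0, 7.4]
gripper_width: 42.8
finger_force: 30.0
```

```bash
python3 -m pendant '[[[-1,0,0,0.015,0],[-1,0,0,0.015,0],[-1,0,0,0,0]]]'
python3 -m pendant '[[[-1,0,0,0.015,0],[-1,0,0,0.015,0],[-1,0,0,0,0]]]'
python3 -m pendant '[[[-1,0,0,0.02,0],[-1,0,0,0,0]]]'
```

```text
time_s: 40.23
tool_pos: [554.3, 29.2, 69.9]
eef_rot: [180.0, 0.2, -180.0]
force: [-1.0, 0.2, 7.8]
gripper_width: 42.8
finger_force: 30.0
time_s: 40.48
tool_pos: [554.3, 29.2, 69.1]
eef_rot: [180.0, 0.2, -180.0]
force: [-1.9, -0.0, 8.0]
gripper_width: 42.8
finger_force: 30.0
time_s: 40.65
tool_pos: [554.3, 29.2, 69.1]
eef_rot: [180.0, 0.2, -180.0]
force: [-5.1, 0.2, 14.6]
gripper_width: 42.5
finger_force: 30.0
```

```bash
python3 -m pendant '[[[-1,0,0,0.02,0],[-1,0,0,0.01,0],[-1,0,0,0,0]]]'
python3 -m pendant '[[[-1,0,0,-0.05,0],[0.4,0,0,0,0],[0.4,0,0,0,0],[0.4,0,0,0,0],[0.4,0,0,0,0]]]'
python3 -m pendant '[[[0.4,0,0,-0.3,0],[0.4,0,0,-0.6,0],[0.4,0,0,-0.6,0],[0.4,0,0,-0.3,0],[0.4,0,0,0,0]]]'
python3 -m pendant '[[[0.4,0,0,0,0],[0.4,0,0,0,0]]]'
python3 - <<'E'
from h import *
c=cam("wrist");s=manip.read_state();print(s["tool_pos"]);g=cv2.cvtColor(c["pixels"],cv2.COLOR_BGR2GRAY).astype(int)
print("hub centre@89",proj(c,[554.8,29.2,89]))
u=319
v=g[150:296,u]; d=np.diff(v); k=np.where(abs(d)>14)[0]; print([(int(i)+151,int(d[i]),float(plane(c,(u,i+151),67)[0].round(1)),float(plane(c,(u,i+151),89)[0].round(1))) for i in k])
E
```

```text
time_s: 40.9
tool_pos: [554.4, 29.2, 69.1]
eef_rot: [-180.0, 0.2, -180.0]
force: [-8.4, 0.4, 19.8]
gripper_width: 42.8
finger_force: 30.0
time_s: 41.32
tool_pos: [552.7, 29.1, 67.1]
eef_rot: [-180.0, -0.0, -180.0]
force: [0.1, 0.3, -0.1]
gripper_width: 63.1
finger_force: 0.0
time_s: 41.73
tool_pos: [554.7, 29.1, 124.3]
eef_rot: [-180.0, 0.3, -180.0]
force: [0.7, -0.4, -0.0]
gripper_width: 65.2
finger_force: 0.0
time_s: 41.9
tool_pos: [552.3, 29.2, 120.3]
eef_rot: [180.0, -0.1, -180.0]
force: [-0.1, 1.3, -0.7]
gripper_width: 64.6
finger_force: 0.0
[552.02920943  29.15804487 120.02226277]
hub centre@89 [319.268149   226.98959386]
[(151, -89, 500.5, 497.7), (155, -15, 503.6, 500.5), (159, 24, 506.8, 503.3), (160, 31, 507.5, 504.0), (164, -18, 510.7, 506.8), (170, 26, 515.5, 511.1), (171, 22, 516.3, 511.8), (178, 18, 522.0, 516.9), (181, 29, 524.4, 519.1), (192, -24, 533.5, 527.4), (193, -27, 534.4, 528.1), (199, 19, 539.5, 532.7), (200, 32, 540.3, 533.4), (212, -42, 550.7, 542.8), (213, -28, 551.6, 543.6), (241, 29, 576.9, 566.4), (247, 16, 582.6, 571.5), (258, -46, 593.1, 581.0), (259, -38, 594.1, 581.9), (293, -42, 628.7, 613.0), (294, -39, 629.7, 613.9)]
```

Flange and hub edges match the home heights (67 and 89 mm), centred on the spindle. I'll retract and hand in.

```bash
python3 -m pendant '[[[0.4,0,0,-0.8,0],[0.4,0,0,-0.8,0],[0.4,0,0,0,0],[0.4,0,0,0,0],[0.4,0,0,0,0]]]'
python3 - <<'E'
from h import *
T=cam("top")["pixels"];print("cap dark px in cup:",int((T[227:243,396:413].max(2)<70).sum()))
print(manip.finish_job())
E
```

```text
time_s: 42.37
tool_pos: [552.3, 29.2, 168.0]
eef_rot: [180.0, -0.1, -180.0]
force: [-0.7, 0.1, 0.3]
gripper_width: 65.3
finger_force: 0.0
cap dark px in cup: 192
the job is handed in; nothing more can be done
None
```

I handed the job in at about 42 s: the cap stands upright in the cup, the bush is pressed home on the seat, and the collar is pressed home on the bush. The bystanders were not touched; no verdict came back at hand-in.

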